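Pack the steel flower gift box

ROBOT

A 6-joint arm with a two-finger parallel gripper is mounted at the origin on the work surface. World frame = base frame: x ahead of the robot, y to its left, z up, the work surface at z = 0. Lengths are in mm, angles in rad, forces in N, time in s.
With the tool pointing down it reaches from about 275 to 750 mm from the base axis. Payload 10.2 kg.
Tool frame: the origin (TCP) lies at the very end of the fingers, on their centre line; the grasp point (between the pads) lies 19 mm behind it; z points along the fingers, y is the line along which they close (so a half turn about z gives the same grasp; the last joint's range is limited). The gripper opens to 88 mm and grips with 3 to 60 N. Pads are 18 mm wide; open, the fingers measure 123 mm over their backs; the gripper's body (75 mm by 187 mm) begins 45 mm behind the grasp point.
Start: joints at [-1.498, 0.313, 1.498, -0, 1.331, -0.223], TCP at [153.027, -502.209, 211.22] pointing down, gripper open.
Joint ranges: [-2.94, 2.94], [-0.97, 2.17], [0.19, 2.56], [-1.23, 4.37], [0.02, 3.11], [-2.88, 2.88]. Speed limits (rad/s): [2.39, 2.39, 3.01, 3.14, 3.14, 3.14].

INTERFACE

Orientations are given as a unit quaternion [w, x, y, z].
In Python, from cell import * gives the robot as it stands. The module is installed in compiled form; this text tells all that it offers.
- The arm moves only by the tool apply_moves, never from a script. Its argument "moves" is a list of rows, each an object with "gripper": the closure, from -1 (fully open) to 1 (shut); "offset": the shift along the tool's x, y, z in mm, a list of three; "rot": the turn, a rotation vector about the tool's x, y, z in degrees, a list of three. In form: [{"gripper": gripper, "offset": [x, y, z], "rot": [wx, wy, wz]}, ...]. A call has 1 to 20 rows; each row shifts and turns the commanded pose from where the row before left it, along the tool's axes as they then stand; what a row does not reach is not made up. A row lasts 1/12 s, in which the tool goes at most 41.7 mm and 7.16 degrees, less where a joint would pass 70% of its speed; a pose out of reach is approached as far as the arm can. A call is refused whole if a number of a shift passes 41.7 or a number of a turn 7.16, either way. A call with a gripper value outside its range is refused whole. The fingers move at their own pace and stop on an object; the grip force is fixed at half the most. Time passes only in rows, so rows that do not move let the fingers close. It gives the time, the measured TCP pose, the force, the opening and the grip force at its end, in the units of the state.
- state(): the state, without advancing time (a new reading comes with each control period).
- read_camera(name): name is "scene" or "top"; returns (picture, depth): 384x512x3 uint8, red, green, blue; 384x512 float32, mm along the optical axis (not along the pixel's ray), 0 where there is no reading.
- get_calibration(name): a dict with "fx", "fy", "cx", "cy" (pixels), "dist" ([k1, k2, p1, p2, k3] as OpenCV has them; the pictures are not rectified), "R" (3x3) and "t" (3): a world point X has camera coordinates R X + t. Camera axes: x right, y down, z forward; pixel columns grow to the right and rows downward; lengths in mm; the calibration is good to about 2 mm. A picture is of the moment at which its call begins. get_calibration takes no time and is no camera call.
- sign_off(): hands the job in; it is judged then, once.
The state is a dict: "clock": time; "qpos": joint angles; "dq": joint speeds; "effort": joint torques, N m; "position": TCP position; "tool_rot": TCP orientation; "wrist_force": force on the tool from outside, world axes, zero at the start; "moment": the same for the moment, N m; "width": opening from 0.0 (shut) to 1.0 (fully open); "finger_force": force on a finger pad.
Only numpy, scipy, OpenCV 4.12 (cv2) and the standard library are available. Lean on these libraries where they do the work, as an engineer would, in place of code of your own. Each camera call takes 0.05 s, during which the arm holds its last target. There are 200 camera calls.

TASK

Pack the gift box on the bench: put the bright steel lotus in the large round recess, the bright steel rose in the smaller round recess, and the fresh white tealight that lies loose on the bench into the gap between the two tealights already in the box, each standing upright and fully down in its place. Set every piece down rather than dropping it, do not disturb the two packed tealights, and leave the copper lotus, the copper rose and the burnt-out tealight where they are.

Things in the scene. Friction and masses are not known exactly. Their poses are not given: they have to be found in the camera images.
- steel_lotus: the bright silver-grey steel lotus, pointed-petal tealight holder: petals 84 mm across and up to 20 mm high round an upright round candle cup, 44 mm diameter, rim 44 mm high (petal tips to 48). Grip only the outside of the cup, 22 to 44 mm up. Origin: centre of its underside, z up; about 160 g
- steel_rose: the bright silver-grey steel rose, cup of wrapped sheet petals: 57 mm diameter (to 60 over petal edges) from 16 to 46 mm up (inner petal tips to 50), narrowing to a 36 mm foot. Grip it across the outside, 18 to 46 mm up. Origin: centre of its underside, z up; about 120 g
- fresh_tealight: the fresh tealight, loose on the bench: aluminium cup full of white wax with a short thin wick, 38 mm diameter, 24 mm high; origin: centre of its underside, z up; about 30 g
- copper_lotus: the copper-coloured lotus, same shape and size as the steel one; belongs to another order, stays where it lies. Origin: centre of its underside, z up
- copper_rose: the copper-coloured rose, same shape and size as the steel one; stays where it lies. Origin: centre of its underside, z up
- spent_tealight: a burnt-out tealight on the bench: aluminium cup with a black, sooty top and no wick; same size as the fresh one; stays where it lies. Origin: centre of its underside, z up
- insert_lotus: dark foam insert, 140 (x) x 112 (y) x 14 mm, with the LARGE round recess: 100 mm diameter, in its centre, 10 mm deep, red floor 11 mm above the bench. Three such inserts lie side by side along y, in any order, in the gift box: a low pale wooden tray fixed to the bench, 156 x 352 mm, walls 32 mm high, turned by up to 0.2 rad. Origin: centre of the insert's underside, 7 mm above the bench; x, y along the box sides, z up.
- insert_rose: dark foam insert, 140 (x) x 112 (y) x 14 mm, with the SMALLER round recess: 72 mm diameter, in its centre, 10 mm deep, red floor 11 mm above the bench, beside the others in the gift box. Origin: centre of the insert's underside, 7 mm above the bench; x, y along the box sides, z up.
- tea_near: packed white tealight on the robot's side of the gap, 38 mm diameter, 24 mm high; origin: centre of its underside, z up; about 30 g. It and its fellow stand at the ends of a trough in the third insert: 130 mm long (box x), 42 mm wide, 5 mm deep, red floor 16 mm above the bench; centres 90 mm apart, so a 52 mm gap is left in the middle. Grip the loose one across the trough (box y) to clear both.
- tea_far: the other packed white tealight, at the far end of the same trough, beyond the gap: 38 mm diameter, 24 mm high; origin: centre of its underside, z up; about 30 g. The line from tea_near to this one is the direction of the box's x

How it is judged:
By the outcome, as a careful person would: the job done as asked, in the order asked, and still so for the second after the job is handed in, with the robot touching nothing.
It also fails if it takes over 96 s, if anything falls off the work surface, if the arm or the gripper's body presses on something with over 40 N, if the wrist force passes 120 N, or if a joint passes its speed limit or range.

## Working session

There is one attempt and no reset: what is moved stays moved. The work goes in short steps, Python scripts to look and compute and a tool call to move; the robot and the scene stay as the last step left them, time stands still between calls to the robot, and variables do not carry over. Pictures are saved under pics/ and viewed, at most 14 in all, crops included, and the job is handed in when it is done.

Besides the shell and the picture viewer there is one more tool, called after "Call:" as name(argument=value, ...) on one line, values as JSON. apply_moves: Moves the arm, as the interface text tells. Its arguments: {"type":"object","properties":{"moves":{"type":"array","items":{"type":"object","properties":{"gripper":{"type":"number"},"offset":{"type":"array","items":{"type":"number"}},"rot":{"type":"array","items":{"type":"number"}}}}}},"required":["moves"]}

```bash
mkdir -p pics; python3 - <<'E'
from cell import *
import cv2,numpy as np
for n in("scene","top"):
    p,d=read_camera(n); cv2.imwrite(f"pics/{n}0.png",cv2.resize(p[:,:,::-1],(768,576))); np.savez(f"{n}0.npz",p=p,d=d)
    c=get_calibration(n); print(n,c)
s=state();print(s)
E
```

```text
scene {'fx': 402.426660580265, 'fy': 402.426660580265, 'cx': 255.48337429515234, 'cy': 187.49107703797617, 'dist': array([0.00495233, 0.        , 0.        , 0.        , 0.        ]), 'R': array([[ 0.75602095,  0.65447418,  0.00979112],
       [ 0.56533504, -0.64536592, -0.51371112],
       [-0.32989181,  0.39391164, -0.85790735]]), 't': array([-395.11632448, -290.39993639, 1150.14946001])}
top {'fx': 479.4333004833996, 'fy': 479.4333004833996, 'cx': 253.55630232770358, 'cy': 195.68036656076376, 'dist': array([-0.16473616,  0.        ,  0.        ,  0.        ,  0.        ]), 'R': array([[-0.01290169, -0.9998587 ,  0.01077637],
       [-0.99693557,  0.01203088, -0.07729642],
       [ 0.07715585, -0.0117406 , -0.99694991]]), 't': array([1.84516181e-01, 5.38123387e+02, 1.36153452e+03])}
{'clock': 0.1, 'qpos': array([-1.49839109e+00,  3.13372298e-01,  1.49835744e+00, -1.34280553e-05,
        1.33102052e+00, -2.23392435e-01]), 'dq': array([ 0.00186126, -0.00138737, -0.00318022, -0.00036645, -0.00044886,
       -0.00038216]), 'effort': array([ 2.40955902e-03, -4.02807856e+01, -2.52641129e+01,  6.95754890e-02,
        3.42483202e-02, -5.82907683e-05]), 'position': array([ 153.00858405, -501.93916586,  210.73083532]), 'tool_rot': array([-5.77643929e-04,  9.89082488e-01,  1.47361789e-01,  3.71518046e-05]), 'wrist_force': array([-1.01184738, -1.25084849, -0.08513969]), 'moment': array([-0.01229511, -0.03350239,  0.02693356]), 'finger_force': 0.0, 'width': 1.0007261510274261}
```

View pics/scene0.png

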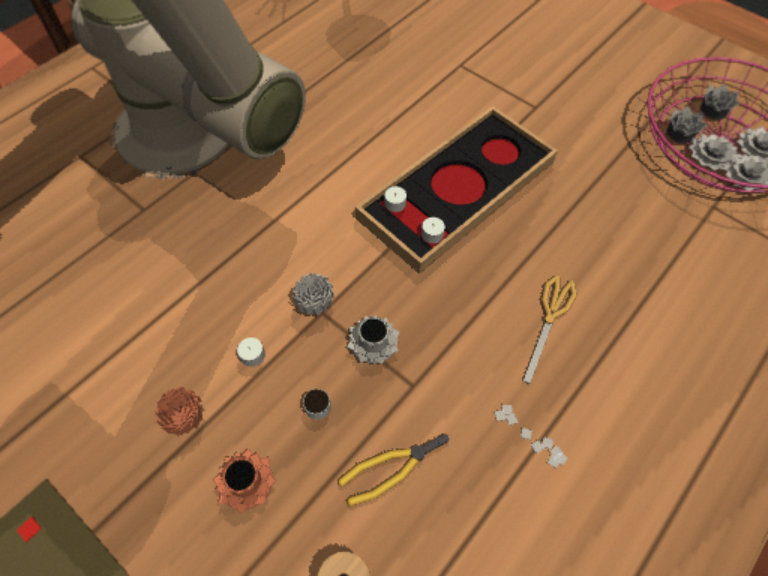

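View pics/top0.png

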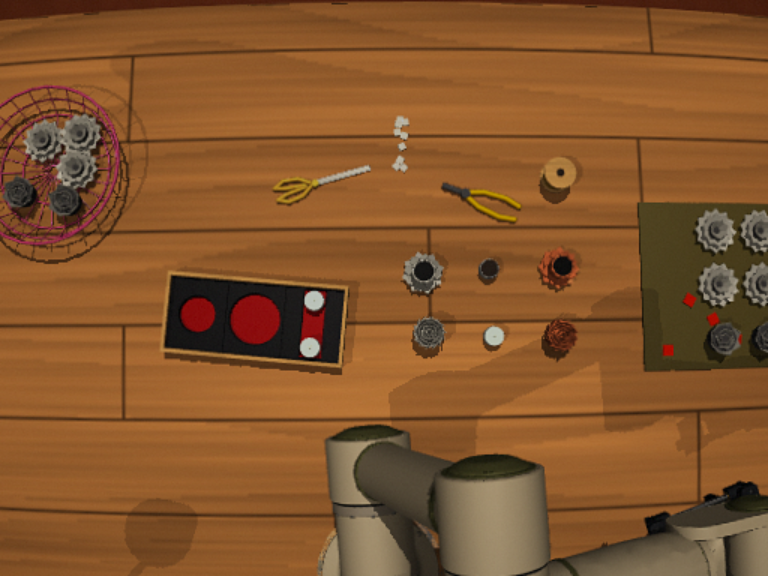

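The top view (768x576) shows these positions:
- Bench pieces: steel lotus (424,272), steel rose (428,333), fresh tealight (494,336), spent tealight (489,269), copper lotus (559,267) and copper rose (559,336).
- Box: small recess (198,315), large recess (255,320), packed tealights (314,300) and (310,347).

The scene view shows the same layout.

```bash
cat > h.py <<'E'
from cell import *
import cv2,numpy as np
def cal(n):
    c=get_calibration(n); return c,np.array([[c['fx'],0,c['cx']],[0,c['fy'],c['cy']],[0,0,1.]])
def rays(n,uv):
    c,K=cal(n); q=cv2.undistortPoints(np.float64(uv).reshape(-1,1,2),K,c['dist'])[:,0]
    return -c['R'].T@c['t'], np.c_[q,np.ones(len(q))]@c['R']
def onplane(n,uv,z):
    o,r=rays(n,uv); return o+r*((z-o[2])/r[:,2])[:,None]
def cloud(n,d):
    v,u=np.mgrid[:384,:512]; o,r=rays(n,np.c_[u.ravel(),v.ravel()])
    P=(o+r*d.reshape(-1,1)).reshape(384,512,3); P[d<=0]=np.nan; return P
def tri(uvt,uvs):
    o1,r1=rays("top",[uvt]);o2,r2=rays("scene",[uvs]);a,b=r1[0],r2[0]
    s=np.linalg.lstsq(np.c_[a,-b],o2-o1,rcond=None)[0]
    p,q=o1+s[0]*a,o2+s[1]*b; return (p+q)/2,np.linalg.norm(p-q)
def pix(n,X):
    c,K=cal(n); return cv2.projectPoints(np.float64(X).reshape(-1,1,3),cv2.Rodrigues(c['R'])[0],c['t'],K,c['dist'])[0][:,0]
def get(n):
    return read_camera(n)
E
python3 - <<'E'
from h import *
D={n:np.load(f"{n}0.npz") for n in("top","scene")}
P={n:cloud(n,D[n]['d']) for n in D}
for n in D:
    z=P[n][...,2]; print(n,"bench z",np.nanmedian(z[150:250,280:400]))
seeds=dict(lotus=(424,272,44,28),rose=(428,333,44,35),fresh=(494,336,24,24),spent=(489,269,24,24),cl=(559,267,44,28),cr=(559,336,44,35),t_far=(314,300,40,24),t_near=(310,347,40,24))
for k,(u,v,z,r) in seeds.items():
    X=onplane("top",[(u/1.5,v/1.5)],z)[0]
    for n in D:
        A=P[n].reshape(-1,3); m=(np.hypot(*(A[:,:2]-X[:2]).T)<r)&(A[:,2]>5)
        zt=np.nanpercentile(A[m,2],90); B=A[m&(A[:,2]>zt-7)]
        c,R=cv2.minEnclosingCircle(np.float32(B[:,:2]))
        print(k,n,X[:2].round(),"ztop",zt.round(1),"circ",np.round(c,1),round(R,1),"mean",B[:,:2].mean(0).round(1),len(B))
# red recesses
for n in D:
    h=cv2.cvtColor(D[n]['p'],cv2.COLOR_RGB2HSV); m=(((h[...,0]<6)|(h[...,0]>174))&(h[...,1]>200)&(h[...,2]>80)).astype(np.uint8)
    for c in cv2.findContours(m,0,2)[0]:
        if cv2.contourArea(c)>150:
            e=cv2.fitEllipse(c); q=onplane(n,c[:,0],11); (cx,cy),R=cv2.minEnclosingCircle(np.float32(q[:,:2]))
            print(n,"red",np.round(e[0],1),"area",cv2.contourArea(c),"rect floor",np.round((cx,cy,R),1),"dz",np.nanmedian(P[n][...,2][cv2.drawContours(np.zeros_like(m),[c],-1,1,-1)>0]).round(1))
E
```

```text
top bench z 0.2602756507887989
scene bench z -0.058653643237448705
lotus top [576. -90.] ztop 47.8 circ [579.9 -88.1] 23.1 mean [579.5 -88.3] 181
lotus scene [576. -90.] ztop 46.0 circ [578.8 -88.8] 23.6 mean [579.6 -89.5] 324
rose top [461. -95.] ztop 45.7 circ [462.2 -96.5] 30.6 mean [463.5 -97.1] 185
rose scene [461. -95.] ztop 44.9 circ [462.5 -98. ] 31.2 mean [461.7 -96.8] 315
fresh top [ 453. -224.] ztop 26.8 circ [ 454.8 -223.8] 18.9 mean [ 454.6 -222.9] 120
fresh scene [ 453. -224.] ztop 25.5 circ [ 454.7 -224.1] 19.1 mean [ 455.5 -224.5] 222
spent top [ 583. -217.] ztop 27.7 circ [ 585.8 -217.3] 19.1 mean [ 585.9 -217. ] 112
spent scene [ 583. -217.] ztop 25.8 circ [ 584.9 -217.5] 19.0 mean [ 585.7 -218.1] 252
cl top [ 583. -350.] ztop 47.0 circ [ 587.2 -356.5] 23.6 mean [ 586.7 -356. ] 179
cl scene [ 583. -350.] ztop 45.8 circ [ 586.3 -356.7] 23.3 mean [ 586.3 -356.2] 441
cr top [ 451. -346.] ztop 45.0 circ [ 453. -349.] 31.0 mean [ 454.4 -353.5] 185
cr scene [ 451. -346.] ztop 44.8 circ [ 454.  -351.5] 30.9 mean [ 451.4 -351.6] 406
t_far top [526. 120.] ztop 42.5 circ [526.5 120.6] 18.7 mean [526.2 120.9] 134
t_far scene [526. 120.] ztop 41.7 circ [526.3 119.8] 19.5 mean [526.7 118.4] 165
t_near top [437. 128.] ztop 42.6 circ [437.7 130. ] 18.4 mean [437.9 129.4] 129
t_near scene [437. 128.] ztop 41.3 circ [436.9 128.7] 19.8 mean [437.7 127.3] 150
top red [208.  216.8] area 199.5 rect floor [479.  126.7  37.1] dz 16.1
top red [131.7 209.3] area 365.5 rect floor [503.8 349.5  33.8] dz 11.8
top red [169.8 212.6] area 791.5 rect floor [492.5 237.3  47.8] dz 11.8
scene red [273.6 143.9] area 153.0 rect floor [475.9 130.2  34.9] dz 16.3
scene red [305.3 121.7] area 542.5 rect floor [490.6 238.3  47.4] dz 11.7
scene red [333.1 100.5] area 258.5 rect floor [500.6 353.   33.6] dz 11.6
```

All heights and sizes match the text. I'll align the tool with the box (tool x at −0.1 rad) and go above the steel lotus.

Call:
apply_moves(moves=[{"gripper": -1,"offset": [0,0,0],"rot": [0,0,5.67]},{"gripper": -1,"offset": [0,0,0],"rot": [0,0,5.67]},{"gripper": -1,"offset": [0,0,0],"rot": [0,0,5.67]},{"gripper": -1,"offset": [0,0,0],"rot": [0,0,5.67]},{"gripper": -1,"offset": [12,-14,0],"rot": [0,0,0]},{"gripper": -1,"offset": [24,-28,0],"rot": [0,0,0]},{"gripper": -1,"offset": [26,-31,0],"rot": [0,0,0]},{"gripper": -1,"offset": [26,-31,0],"rot": [0,0,0]},{"gripper": -1,"offset": [26,-31,0],"rot": [0,0,0]},{"gripper": -1,"offset": [26,-31,0],"rot": [0,0,0]},{"gripper": -1,"offset": [26,-31,0],"rot": [0,0,0]},{"gripper": -1,"offset": [26,-31,0],"rot": [0,0,0]},{"gripper": -1,"offset": [26,-31,0],"rot": [0,0,0]},{"gripper": -1,"offset": [26,-31,0],"rot": [0,0,0]},{"gripper": -1,"offset": [26,-31,0],"rot": [0,0,0]},{"gripper": -1,"offset": [26,-31,0],"rot": [0,0,0]},{"gripper": -1,"offset": [26,-31,0],"rot": [0,0,0]},{"gripper": -1,"offset": [24,-28,0],"rot": [0,0,0]},{"gripper": -1,"offset": [24,-28,0],"rot": [0,0,0]},{"gripper": -1,"offset": [12,-14,0],"rot": [0,0,0]}])

```text
clock: 1.77
position: [580.1, -86.5, 210.6]
tool_rot: [-0.0, 0.999, -0.049, -0.0]
wrist_force: [-0.1, -0.2, -0.8]
width: 1.002
finger_force: 0.0
```

```bash
cat > go.py <<'E'
import sys
from h import *
from scipy.spatial.transform import Rotation as Ro
s=state(); w,x,y,z=s['tool_rot']; R=Ro.from_quat([x,y,z,w]).as_matrix()
print(s['clock'],s['position'].round(1),"tool x",np.degrees(np.arctan2(R[1,0],R[0,0])).round(2),"z",R[:,2].round(4),"w",round(s['width']*88,1),"f",round(s['finger_force'],1),s['wrist_force'].round(1),s['qpos'].round(2))
if len(sys.argv)>3: print("offset",(R.T@(np.float64(sys.argv[1:4])-s['position'])).round(1))
E
python3 go.py 579.3 -88.6 24
```

```text
1.7667 [580.1 -86.5 210.6] tool x -5.59 z [-4.e-04  9.e-04 -1.e+00] w 88.2 f 0.0 [-0.1 -0.2 -0.8] [-0.35  0.45  1.3   0.    1.39  1.32]
offset [ -0.5   2.3 186.6]
```

Call:
apply_moves(moves=[{"gripper": -1,"offset": [-0.5,2.3,15],"rot": [0,0,0]},{"gripper": -1,"offset": [0,0,28],"rot": [0,0,0]},{"gripper": -1,"offset": [0,0,28],"rot": [0,0,0]},{"gripper": -1,"offset": [0,0,28],"rot": [0,0,0]},{"gripper": -1,"offset": [0,0,20],"rot": [0,0,0]},{"gripper": -1,"offset": [0,0,15],"rot": [0,0,0]},{"gripper": -1,"offset": [0,0,8],"rot": [0,0,0]},{"gripper": -1,"offset": [0,0,0],"rot": [0,0,0]}])

```text
clock: 2.43
position: [576.7, -91.6, 67.5]
tool_rot: [-0.0, 0.999, -0.05, -0.002]
wrist_force: [0.1, 0.6, 0.3]
width: 1.003
finger_force: 0.0
```

```bash
python3 go.py 579.3 -88.6 24; python3 - <<'E'
from h import *
a=[cv2.resize(read_camera(n)[0][s][...,::-1],(400,400),interpolation=3) for n,s in (("scene",np.s_[150:290,180:320]),("top",np.s_[110:250,210:350]))]
cv2.imwrite("pics/a.png",np.hstack(a))
E
```

```text
2.4333 [576.7 -91.6  67.5] tool x -5.73 z [-0.0031  0.0011 -1.    ] w 88.3 f 0.0 [0.1 0.6 0.3] [-0.36  0.59  1.48 -0.    1.08  1.31]
offset [ 2.4 -3.2 43.5]
```

View pics/a.png

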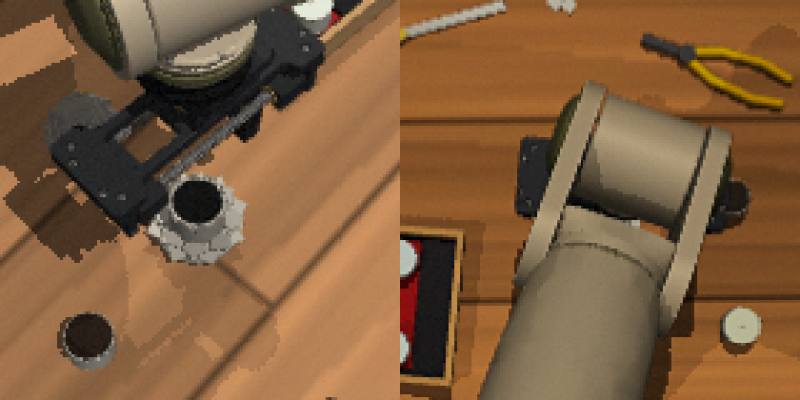

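The lotus cup lies under the open gripper and looks well placed (left picture, around (198,205)); the fingers straddle it. Correct and go down.

Call:
apply_moves(moves=[{"gripper": -1,"offset": [2.4,-3.2,10],"rot": [0,0,0]},{"gripper": -1,"offset": [0,0,14],"rot": [0,0,0]},{"gripper": -1,"offset": [0,0,12],"rot": [0,0,0]},{"gripper": -1,"offset": [0,0,7],"rot": [0,0,0]},{"gripper": -1,"offset": [0,0,0],"rot": [0,0,0]},{"gripper": -1,"offset": [0,0,0],"rot": [0,0,0]}])

```text
clock: 3.03
position: [580.4, -88.9, 26.2]
tool_rot: [-0.0, 0.999, -0.05, -0.0]
wrist_force: [-0.0, 0.3, 1.1]
width: 1.0
finger_force: 0.0
```

```bash
python3 go.py 579.3 -88.6 24
```

```text
3.0333 [580.4 -88.9  26.2] tool x -5.74 z [-2.e-04  1.e-04 -1.e+00] w 88.0 f 0.0 [-0.   0.3  1.1] [-0.35  0.65  1.5   0.    0.99  1.32]
offset [-1.1 -0.2  2.2]
```

Call:
apply_moves(moves=[{"gripper": -1,"offset": [-1,0,2],"rot": [0,0,0]},{"gripper": 1,"offset": [0,0,0],"rot": [0,0,0]},{"gripper": 1,"offset": [0,0,0],"rot": [0,0,0]},{"gripper": 1,"offset": [0,0,0],"rot": [0,0,0]},{"gripper": 1,"offset": [0,0,0],"rot": [0,0,0]},{"gripper": 1,"offset": [0,0,0],"rot": [0,0,0]},{"gripper": 1,"offset": [0,0,0],"rot": [0,0,0]},{"gripper": 1,"offset": [0,0,0],"rot": [0,0,0]},{"gripper": 1,"offset": [0,0,0],"rot": [0,0,0]},{"gripper": 1,"offset": [0,0,0],"rot": [0,0,0]}])

```text
clock: 3.87
position: [579.4, -88.8, 24.2]
tool_rot: [-0.0, 0.999, -0.05, 0.0]
wrist_force: [0.5, 0.5, -0.2]
width: 0.346
finger_force: 0.0
```

```bash
python3 go.py 492 237.5 120
```

```text
3.8667 [579.4 -88.8  24.2] tool x -5.74 z [ 0.  0. -1.] w 30.5 f 0.0 [ 0.5  0.5 -0.2] [-0.35  0.65  1.51  0.    0.99  1.32]
offset [-119.5 -316.   -95.8]
```

Opening is 30 mm with no grip force, less than the 44 mm cup. I'll look.

```bash
python3 - <<'E'
from h import *
a=[cv2.resize(read_camera(n)[0][s][...,::-1],(400,400),interpolation=3) for n,s in (("scene",np.s_[170:270,200:300]),("top",np.s_[110:250,210:350]))]
cv2.imwrite("pics/b.png",np.hstack(a)); s=state(); print(s['width'],s['finger_force'])
E
```

```text
0.25073456702449803 0.0
```

View pics/b.png

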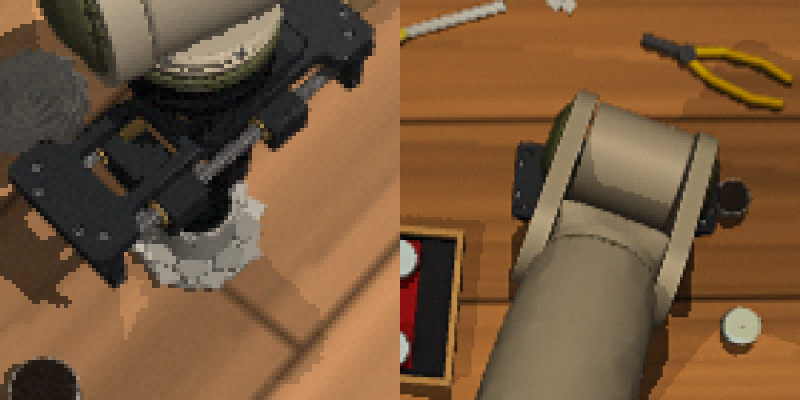

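```bash
python3 - <<'E'
from h import *
p,d=read_camera("scene"); s=state(); print(s['width'],s['position'],s['wrist_force'])
print("tcp pix",pix("scene",[[579.4,-88.8,24],[579.4,-88.8,0],[579.4,-88.8,44],[579.4,-60,44],[579.4,-117,44]]))
P=cloud("scene",d); A=P[200:245,232:272]; I=p[200:245,232:272]
cv2.imwrite("pics/c.png",cv2.resize(p[190:250,220:300][...,::-1],(800,600),interpolation=cv2.INTER_NEAREST))
for v in range(204,242,4): print(v,[tuple(int(q) for q in P[v,u]) for u in range(236,270,5)])
E
```

```text
0.20836808972260426 [579.35813574 -88.81229944  24.22036033] [ 0.14834717 -0.85285193  0.01416421]
tcp pix [[248.81929842 224.07847526]
 [248.86537566 228.6333446 ]
 [248.77925921 220.12119956]
 [257.31461319 211.3753657 ]
 [240.20688723 228.90520102]]
204 [(568, -113, 139), (580, -111, 151), (590, -108, 157), (600, -105, 166), (601, -91, 149), (603, -78, 132), (612, -73, 137)]
208 [(574, -120, 138), (581, -113, 139), (596, -115, 159), (600, -105, 150), (602, -92, 134), (592, -63, 81), (612, -73, 120)]
212 [(580, -127, 139), (594, -127, 157), (599, -118, 151), (600, -105, 133), (589, -76, 77), (571, -36, -2), (581, -30, 0)]
216 [(592, -139, 156), (597, -131, 151), (600, -120, 138), (608, -114, 139), (588, -75, 56), (585, -54, 20), (587, -37, -2)]
220 [(595, -143, 149), (598, -133, 137), (606, -126, 138), (610, -117, 129), (591, -78, 44), (591, -60, 17), (594, -45, 0)]
224 [(595, -144, 132), (599, -134, 123), (608, -129, 128), (589, -92, 44), (597, -85, 44), (598, -68, 18), (601, -54, 0)]
228 [(599, -148, 127), (574, -109, 30), (587, -107, 45), (595, -99, 43), (601, -89, 35), (604, -75, 17), (608, -62, 2)]
232 [(569, -121, 21), (576, -112, 16), (588, -108, 25), (597, -101, 27), (600, -88, 12), (609, -81, 12), (614, -69, 0)]
236 [(569, -122, 1), (581, -118, 11), (591, -112, 15), (599, -103, 13), (608, -98, 18), (614, -87, 8), (620, -76, -2)]
240 [(576, -128, 0), (589, -126, 15), (596, -117, 11), (605, -111, 14), (612, -101, 7), (618, -91, -2), (626, -83, -1)]
```

View pics/c.png

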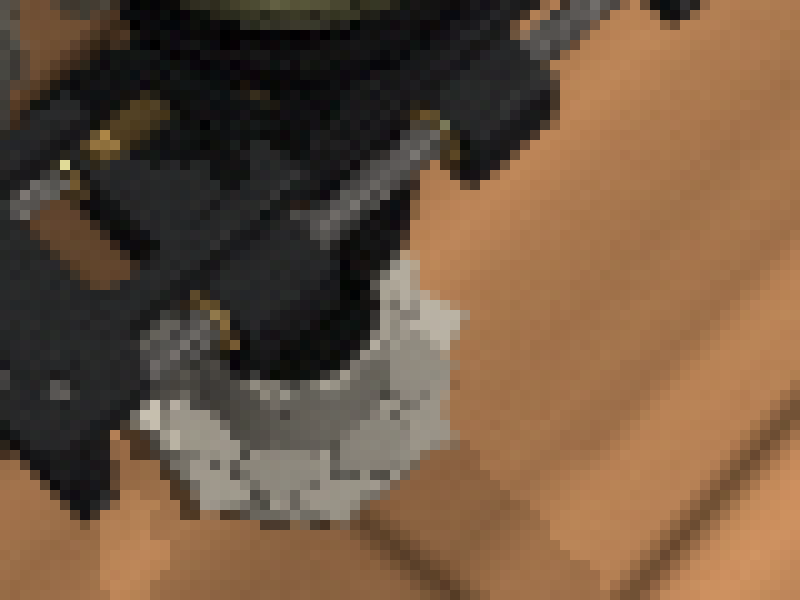

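Call:
apply_moves(moves=[{"gripper": 1,"offset": [0,0,0],"rot": [0,0,0]},{"gripper": 1,"offset": [0,0,0],"rot": [0,0,0]},{"gripper": 1,"offset": [0,0,0],"rot": [0,0,0]}])

```text
clock: 4.27
position: [579.4, -88.8, 24.2]
tool_rot: [0.0, 0.999, -0.05, 0.0]
wrist_force: [-0.2, 0.5, -0.8]
width: 0.006
finger_force: 0.0
```

```bash
python3 - <<'E'
from h import *
s=state(); print(s['width'],s['finger_force'],s['wrist_force'],s['moment'])
D0=np.load("scene0.npz")
p,d=read_camera("scene")
cv2.imwrite("pics/d.png",np.hstack([cv2.resize(q[195:245,225:275][...,::-1],(400,400),interpolation=0) for q in (D0['p'],p)]))
E
```

```text
0.005823740885485604 0.0 [-0.15829435  0.4529428  -0.80615058] [ 0.03719805 -0.00564824  0.00350184]
```

View pics/d.png

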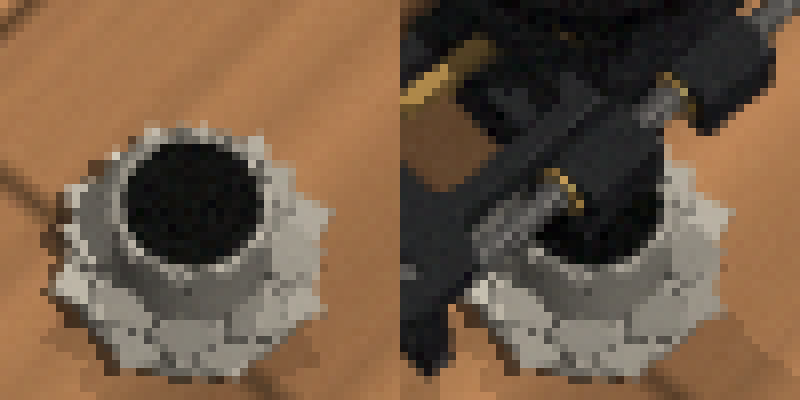

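The fingers shut completely over the cup without touching it, and the lotus hasn't moved. I'll raise the arm and measure where the fingertips really are against the reported TCP.

Call:
apply_moves(moves=[{"gripper": 1,"offset": [0,0,-20],"rot": [0,0,0]},{"gripper": 1,"offset": [0,0,-30],"rot": [0,0,0]},{"gripper": 1,"offset": [0,0,-30],"rot": [0,0,0]},{"gripper": 1,"offset": [0,0,-20],"rot": [0,0,0]},{"gripper": 1,"offset": [0,0,0],"rot": [0,0,0]},{"gripper": 1,"offset": [0,0,0],"rot": [0,0,0]}])

```text
clock: 4.82
position: [579.6, -88.9, 124.6]
tool_rot: [0.0, 0.999, -0.05, 0.001]
wrist_force: [-0.7, 0.6, -1.4]
width: 0.005
finger_force: 0.0
```

```bash
python3 - <<'E'
from h import *
p,d=read_camera("scene"); s=state(); X=s['position']; print(X,s['width'],s['finger_force'])
P=cloud("scene",d); A=P.reshape(-1,3); m=(np.hypot(*(A[:,:2]-X[:2]).T)<35)&(A[:,2]>60)&(A[:,2]<215)
B=A[m]; 
for z in range(60,215,6):
    q=B[(B[:,2]>=z)&(B[:,2]<z+6)]
    if len(q): print(z,len(q),q.min(0).round(),q.max(0).round())
c=pix("scene",[X])[0]; print(c); u,v=c.astype(int)
q=p[v-40:v+35,u-50:u+50][...,::-1].copy(); cv2.circle(q,(int(c[0]-u+50),int(c[1]-v+40)),0,(0,0,255),-1)
cv2.imwrite("pics/e.png",cv2.resize(q,(800,600),interpolation=0))
E
```

```text
[578.93740719 -88.68524053 123.36246381] 0.0053904430662648365 0.0
150 10 [ 588. -103.  153.] [590. -76. 156.]
156 17 [ 578. -104.  156.] [591. -77. 162.]
162 11 [ 578. -104.  162.] [591. -80. 166.]
168 6 [ 581. -105.  168.] [ 588. -103.  173.]
174 4 [ 570. -105.  175.] [ 589. -103.  180.]
180 1 [ 588. -106.  180.] [ 588. -106.  180.]
186 1 [592. -76. 191.] [592. -76. 191.]
204 1 [587. -82. 207.] [587. -82. 207.]
210 4 [ 567. -117.  210.] [590. -82. 214.]
[248.47037905 202.61447004]
```

View pics/e.png

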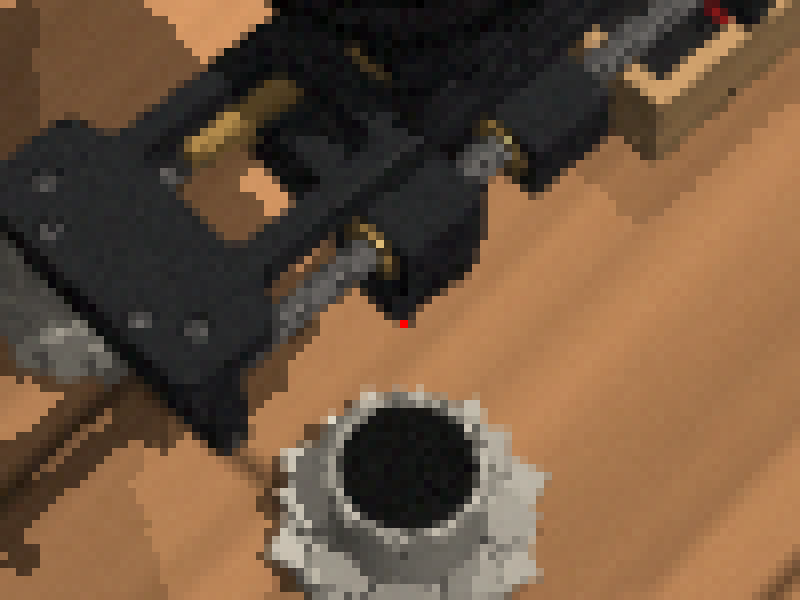

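The dot marks the reported TCP, and bare wood shows below it. The finger undersides (around (405,315)) sit near z=153, about 29 mm higher than reported. I'll measure that offset carefully.

```bash
python3 - <<'E'
from h import *
p,d=read_camera("scene"); s=state(); X=s['position']; print(X)
P=cloud("scene",d); a=-0.1; tx=np.array([np.cos(a),np.sin(a)]); ty=np.array([np.sin(a),-np.cos(a)])
Q=P-X; L=np.stack([Q[...,:2]@tx,Q[...,:2]@ty,Q[...,2]],-1)
dark=(p.max(2)<60)
c=pix("scene",[X])[0].astype(int)
# lowest dark pixel per column, face plane tool-x=+9 intersection
o,_=rays("scene",[[0,0]])
for u in range(c[0]-6,c[0]+26,2):
    vs=[v for v in range(c[1]-35,c[1]+6) if dark[v,u] and abs(L[v,u,1])<110]
    if not vs: continue
    v=max(vs); r=rays("scene",[[u,v+.5]])[1][0]; n=np.r_[tx,0]; t=(9-(o-X)@n)/(r@n); q=o+t*r-X
    print(u,v,"depthlocal",L[v,u].round(1),"on face: y",(q[:2]@ty).round(1),"z",q[2].round(1))
# body underside corner
u,v=c[0]-21,c[1]+15
for dv in range(-4,2): print("body",L[v+dv,u].round(1),p[v+dv,u])
E
```

```text
[578.6734487  -88.59064706 122.77117043]
242 189 depthlocal [ 16.9  30.3 110. ] on face: y 23.5 z 90.8
244 199 depthlocal [ 2.9 14.1 36.1] on face: y 19.5 z 48.7
246 201 depthlocal [ 8.8 14.3 36.2] on face: y 14.5 z 34.6
248 201 depthlocal [11.4 11.4 35.9] on face: y 9.2 z 28.1
250 199 depthlocal [ 9.6  4.4 33. ] on face: y 3.9 z 29.6
252 198 depthlocal [ 9.3 -1.2 29.9] on face: y -1.5 z 27.1
254 196 depthlocal [ 9.8 -6.1 32.5] on face: y -6.9 z 28.6
256 194 depthlocal [ 10.6 -10.7  36. ] on face: y -12.3 z 30.1
258 176 depthlocal [ 24.   -1.4 126.8] on face: y -16.5 z 91.8
260 177 depthlocal [ 22.5  -8.  114.7] on face: y -21.8 z 82.5
262 184 depthlocal [28.2 -8.1 97.5] on face: y -28.1 z 50.3
264 185 depthlocal [ 33.8  -7.6 101.3] on face: y -33.9 z 40.0
266 184 depthlocal [ 33.2 -13.3  97.6] on face: y -39.5 z 37.5
268 182 depthlocal [ 34.8 -16.5 102.9] on face: y -45.0 z 39.0
270 181 depthlocal [ 34.1 -22.5  98.9] on face: y -50.7 z 36.5
272 179 depthlocal [ 34.6 -26.9 101.5] on face: y -56.2 z 38.0
body [ 35.2  81.3 111.7] [26 24 27]
body [ 34.8  81.2 107.3] [28 26 27]
body [ 34.5  81.3 103.3] [29 29 30]
body [34.1 81.2 98.7] [72 70 69]
body [34.6 81.8 96.4] [63 59 60]
body [ -54.9   18.1 -125.1] [65 48 34]
```

The whole gripper (tips and body underside alike) stands about 28.5 mm higher than reported, while x and y agree. I'll use true tip z = reported z + 28.5, open, and descend to reported z ≈ −3.5.

Call:
apply_moves(moves=[{"gripper": -1,"offset": [0.6,0,0],"rot": [0,0,0]},{"gripper": -1,"offset": [0,0,0],"rot": [0,0,0]},{"gripper": -1,"offset": [0,0,0],"rot": [0,0,0]},{"gripper": -1,"offset": [0,0,0],"rot": [0,0,0]},{"gripper": -1,"offset": [0,0,4],"rot": [0,0,0]},{"gripper": -1,"offset": [0,0,8],"rot": [0,0,0]},{"gripper": -1,"offset": [0,0,10],"rot": [0,0,0]},{"gripper": -1,"offset": [0,0,10],"rot": [0,0,0]},{"gripper": -1,"offset": [0,0,10],"rot": [0,0,0]},{"gripper": -1,"offset": [0,0,10],"rot": [0,0,0]},{"gripper": -1,"offset": [0,0,10],"rot": [0,0,0]},{"gripper": -1,"offset": [0,0,10],"rot": [0,0,0]},{"gripper": -1,"offset": [0,0,10],"rot": [0,0,0]},{"gripper": -1,"offset": [0,0,10],"rot": [0,0,0]},{"gripper": -1,"offset": [0,0,8],"rot": [0,0,0]},{"gripper": -1,"offset": [0,0,8],"rot": [0,0,0]},{"gripper": -1,"offset": [0,0,4],"rot": [0,0,0]},{"gripper": -1,"offset": [0,0,0],"rot": [0,0,0]}])

```text
clock: 6.42
position: [579.5, -88.7, 11.3]
tool_rot: [-0.0, 0.999, -0.05, -0.001]
wrist_force: [1.1, -0.0, 0.3]
width: 1.001
finger_force: 0.0
```

```bash
python3 go.py 579.3 -88.6 -3.5
```

```text
6.4167 [579.5 -88.7  11.3] tool x -5.73 z [-1.3e-03  5.0e-04 -1.0e+00] w 88.1 f 0.0 [ 1.1 -0.   0.3] [-0.35  0.67  1.51 -0.    0.96  1.32]
offset [-0.2 -0.1 14.8]
```

Call:
apply_moves(moves=[{"gripper": -1,"offset": [0,0,3],"rot": [0,0,0]},{"gripper": -1,"offset": [0,0,2],"rot": [0,0,0]},{"gripper": -1,"offset": [0,0,0],"rot": [0,0,0]},{"gripper": -1,"offset": [0,0,0],"rot": [0,0,0]},{"gripper": -1,"offset": [0,0,0],"rot": [0,0,0]}])

```text
clock: 6.83
position: [580.1, -88.9, 7.5]
tool_rot: [0.0, 0.999, -0.05, 0.0]
wrist_force: [0.3, 0.2, 0.9]
width: 1.003
finger_force: 0.0
```

```bash
python3 go.py 579.3 -88.6 -3.5
```

```text
6.8333 [580.1 -88.9   7.5] tool x -5.73 z [ 4.e-04 -2.e-04 -1.e+00] w 88.3 f 0.0 [0.3 0.2 0.9] [-0.35  0.67  1.52  0.    0.95  1.32]
offset [-0.8 -0.2 11. ]
```

Call:
apply_moves(moves=[{"gripper": -1,"offset": [-0.5,0,5],"rot": [0,0,0]},{"gripper": -1,"offset": [0,0,4],"rot": [0,0,0]},{"gripper": -1,"offset": [0,0,2],"rot": [0,0,0]},{"gripper": -1,"offset": [0,0,0],"rot": [0,0,0]},{"gripper": -1,"offset": [0,0,0],"rot": [0,0,0]},{"gripper": -1,"offset": [0,0,0],"rot": [0,0,0]}])

```text
clock: 7.33
position: [579.5, -88.9, -3.7]
tool_rot: [0.0, 0.999, -0.05, 0.0]
wrist_force: [-1.1, 0.1, -0.5]
width: 0.997
finger_force: 0.0
```

```bash
python3 go.py 579.3 -88.6 -3.5;  python3 - <<'E'
from h import *
p,d=read_camera("scene"); s=state(); X=s['position']
cv2.imwrite("pics/f.png",cv2.resize(p[180:255,200:300][...,::-1],(800,600),interpolation=0))
E
```

```text
7.3333 [579.5 -88.9  -3.7] tool x -5.73 z [ 1.e-04 -0.e+00 -1.e+00] w 87.7 f 0.0 [-1.1  0.1 -0.5] [-0.35  0.69  1.52  0.    0.93  1.32]
offset [-0.2 -0.2 -0.2]
```

View pics/f.png

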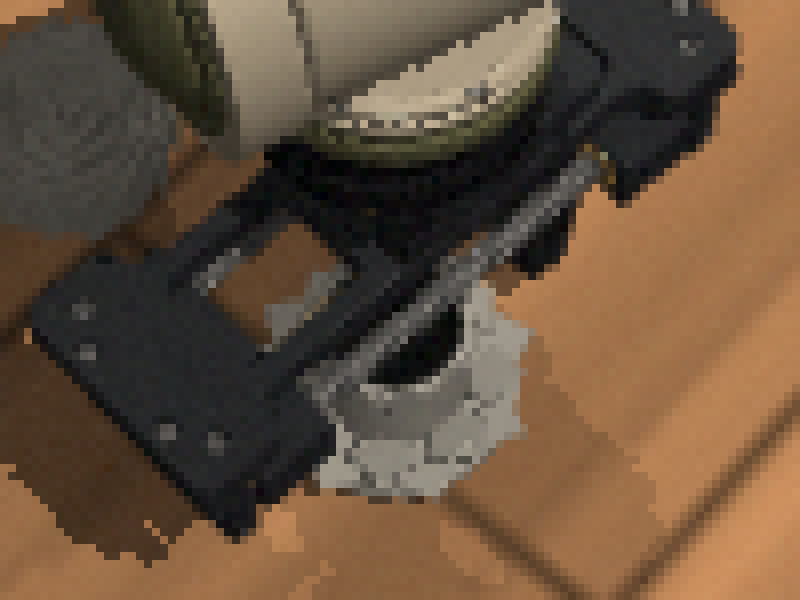

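The fingers straddle the cup, with the right fingertip visible at (530,270) just beside the petals. Close now.

Call:
apply_moves(moves=[{"gripper": 1,"offset": [0,0,0],"rot": [0,0,0]},{"gripper": 1,"offset": [0,0,0],"rot": [0,0,0]},{"gripper": 1,"offset": [0,0,0],"rot": [0,0,0]},{"gripper": 1,"offset": [0,0,0],"rot": [0,0,0]},{"gripper": 1,"offset": [0,0,0],"rot": [0,0,0]},{"gripper": 1,"offset": [0,0,0],"rot": [0,0,0]},{"gripper": 1,"offset": [0,0,0],"rot": [0,0,0]},{"gripper": 1,"offset": [0,0,0],"rot": [0,0,0]},{"gripper": 1,"offset": [0,0,0],"rot": [0,0,0]},{"gripper": 1,"offset": [0,0,0],"rot": [0,0,0]}])

```text
clock: 8.22
position: [579.5, -88.9, -3.7]
tool_rot: [0.0, 0.999, -0.05, 0.0]
wrist_force: [-0.1, 0.1, -0.2]
width: 0.491
finger_force: 30.0
```

```bash
python3 go.py 492 237.5 120
```

```text
8.2167 [579.5 -88.9  -3.7] tool x -5.73 z [ 0. -0. -1.] w 43.2 f 30.0 [-0.1  0.1 -0.2] [-0.35  0.69  1.52 -0.    0.93  1.32]
offset [-119.6 -316.  -123.8]
```

Gripped: 43 mm at 30 N. Lift and carry it over the large recess.

Call:
apply_moves(moves=[{"gripper": 1,"offset": [0,0,-8],"rot": [0,0,0]},{"gripper": 1,"offset": [0,0,-20],"rot": [0,0,0]},{"gripper": 1,"offset": [0,0,-25],"rot": [0,0,0]},{"gripper": 1,"offset": [0,0,-25],"rot": [0,0,0]},{"gripper": 1,"offset": [-3,-8,-20],"rot": [0,0,0]},{"gripper": 1,"offset": [-7,-18,-2],"rot": [0,0,0]},{"gripper": 1,"offset": [-10,-26,0],"rot": [0,0,0]},{"gripper": 1,"offset": [-10,-26,0],"rot": [0,0,0]},{"gripper": 1,"offset": [-10,-27,0],"rot": [0,0,0]},{"gripper": 1,"offset": [-10,-27,0],"rot": [0,0,0]},{"gripper": 1,"offset": [-10,-27,0],"rot": [0,0,0]},{"gripper": 1,"offset": [-10,-27,0],"rot": [0,0,0]},{"gripper": 1,"offset": [-10,-27,0],"rot": [0,0,0]},{"gripper": 1,"offset": [-10,-27,0],"rot": [0,0,0]},{"gripper": 1,"offset": [-10,-26,0],"rot": [0,0,0]},{"gripper": 1,"offset": [-10,-26,0],"rot": [0,0,0]},{"gripper": 1,"offset": [-6,-16,0],"rot": [0,0,0]},{"gripper": 1,"offset": [-3.6,-8,0],"rot": [0,0,0]},{"gripper": 1,"offset": [0,0,0],"rot": [0,0,0]},{"gripper": 1,"offset": [0,0,0],"rot": [0,0,0]}])

```text
clock: 9.88
position: [492.1, 237.1, 96.4]
tool_rot: [0.0, 0.999, -0.05, 0.0]
wrist_force: [-0.4, -0.2, -2.5]
width: 0.485
finger_force: 30.0
```

```bash
cat > obj.py <<'E'
# where the held thing and fingertip stand relative to the reported TCP, by scene depth
from h import *
p,d=read_camera("scene"); s=state(); X=s['position']; P=cloud("scene",d)
a=-0.1; tx=np.array([np.cos(a),np.sin(a)]); ty=np.array([np.sin(a),-np.cos(a)])
Q=P-X; L=np.stack([Q[...,:2]@tx,Q[...,:2]@ty,Q[...,2]],-1)
m=(np.hypot(L[...,0],L[...,1])<50)&(L[...,2]<60)&(P[...,2]>50); B=L[m&(p.min(2)>70)]
print(X,"held z range",np.percentile(B[:,2],[1,5,50,95,99]).round(1),"x",np.percentile(B[:,0],[1,99]).round(1),"y",np.percentile(B[:,1],[1,99]).round(1),len(B))
c=pix("scene",[X+[0,0,30]])[0].astype(int)
cv2.imwrite("pics/g.png",cv2.resize(p[max(c[1]-35,0):c[1]+40,c[0]-50:c[0]+50][...,::-1],(800,600),interpolation=0)); print(c)
E
python3 go.py 492 237.5 80; python3 obj.py
```

```text
9.8833 [492.1 237.1  96.4] tool x -5.71 z [ 1.e-04 -3.e-04 -1.e+00] w 42.7 f 30.0 [-0.4 -0.2 -2.5] [ 0.23  0.47  1.58 -0.    1.09  1.91]
offset [-0.1 -0.4 16.4]
[492.29234498 236.66300011  96.29892991] held z range [11.9 14.4 20.6 47.9 50.3] x [-16.2  35.4] y [-34.8  35.1] 279
[310  92]
```

View pics/g.png

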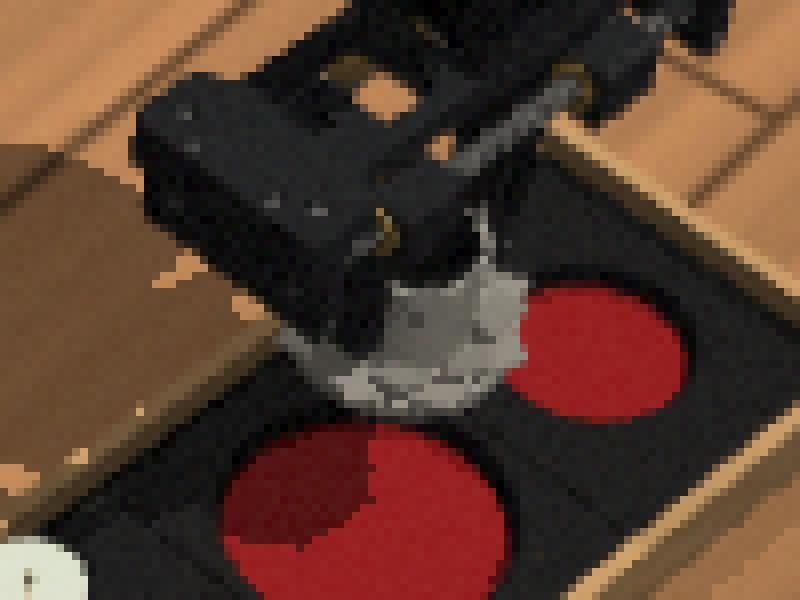

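Held lotus is upright at centre, with the fingers on the cup and the recess below. Lower it.

Call:
apply_moves(moves=[{"gripper": 1,"offset": [0,-0.6,8],"rot": [0,0,0]},{"gripper": 1,"offset": [0,0,16],"rot": [0,0,0]},{"gripper": 1,"offset": [0,0,18],"rot": [0,0,0]},{"gripper": 1,"offset": [0,0,16],"rot": [0,0,0]},{"gripper": 1,"offset": [0,0,12],"rot": [0,0,0]},{"gripper": 1,"offset": [0,0,8],"rot": [0,0,0]},{"gripper": 1,"offset": [0,0,4],"rot": [0,0,0]},{"gripper": 1,"offset": [0,0,0],"rot": [0,0,0]},{"gripper": 1,"offset": [0,0,0],"rot": [0,0,0]},{"gripper": 1,"offset": [0,0,0],"rot": [0,0,0]}])

```text
clock: 10.77
position: [492.6, 238.1, 14.9]
tool_rot: [-0.0, 0.999, -0.05, 0.001]
wrist_force: [-0.4, 0.6, -2.1]
width: 0.49
finger_force: 30.0
```

```bash
python3 go.py 492 237.5 7.3
```

```text
10.7667 [492.6 238.1  14.9] tool x -5.74 z [ 1.3e-03  3.0e-04 -1.0e+00] w 43.1 f 30.0 [-0.4  0.6 -2.1] [0.24 0.59 1.64 0.   0.91 1.91]
offset [-0.5  0.7  7.6]
```

Call:
apply_moves(moves=[{"gripper": 1,"offset": [-0.3,0.5,3],"rot": [0,0,0]},{"gripper": 1,"offset": [0,0,2],"rot": [0,0,0]},{"gripper": 1,"offset": [0,0,1],"rot": [0,0,0]},{"gripper": 1,"offset": [0,0,0.5],"rot": [0,0,0]},{"gripper": 1,"offset": [0,0,0],"rot": [0,0,0]},{"gripper": 1,"offset": [0,0,0],"rot": [0,0,0]}])

```text
clock: 11.27
position: [491.7, 237.7, 7.7]
tool_rot: [-0.0, 0.999, -0.05, 0.0]
wrist_force: [0.0, -0.2, -1.3]
width: 0.494
finger_force: 30.0
```

```bash
python3 go.py 492 237.5 7.3
```

```text
11.2667 [491.7 237.7   7.7] tool x -5.73 z [ 0.  0. -1.] w 43.4 f 30.0 [ 0.  -0.2 -1.3] [0.24 0.6  1.65 0.   0.89 1.91]
offset [0.3 0.2 0.4]
```

Call:
apply_moves(moves=[{"gripper": 1,"offset": [0,0,0.5],"rot": [0,0,0]},{"gripper": 1,"offset": [0,0,0],"rot": [0,0,0]},{"gripper": 1,"offset": [0,0,0],"rot": [0,0,0]}])

```text
clock: 11.52
position: [491.7, 237.7, 7.2]
tool_rot: [-0.0, 0.999, -0.05, -0.0]
wrist_force: [-0.2, 0.3, -1.8]
width: 0.491
finger_force: 30.0
```

Call:
apply_moves(moves=[{"gripper": 1,"offset": [0,0,0.5],"rot": [0,0,0]},{"gripper": 1,"offset": [0,0,0],"rot": [0,0,0]},{"gripper": 1,"offset": [0,0,0],"rot": [0,0,0]}])

```text
clock: 11.77
position: [491.8, 237.7, 7.2]
tool_rot: [-0.0, 0.999, -0.05, 0.0]
wrist_force: [-3.7, -1.0, 5.2]
width: 0.488
finger_force: 30.0
```

Contact felt (+5 N) at z 7.2, the expected floor height. Release and rise.

Call:
apply_moves(moves=[{"gripper": -1,"offset": [0,0,0],"rot": [0,0,0]},{"gripper": -1,"offset": [0,0,0],"rot": [0,0,0]},{"gripper": -1,"offset": [0,0,0],"rot": [0,0,0]},{"gripper": -1,"offset": [0,0,0],"rot": [0,0,0]},{"gripper": -1,"offset": [0,0,0],"rot": [0,0,0]},{"gripper": -1,"offset": [0,0,0],"rot": [0,0,0]},{"gripper": -1,"offset": [0,0,0],"rot": [0,0,0]},{"gripper": -1,"offset": [0,0,-4],"rot": [0,0,0]},{"gripper": -1,"offset": [0,0,-10],"rot": [0,0,0]},{"gripper": -1,"offset": [0,0,-20],"rot": [0,0,0]},{"gripper": -1,"offset": [0,0,-25],"rot": [0,0,0]},{"gripper": -1,"offset": [0,0,-25],"rot": [0,0,0]},{"gripper": -1,"offset": [0,0,-15],"rot": [0,0,0]},{"gripper": -1,"offset": [0,0,0],"rot": [0,0,0]}])

```text
clock: 12.93
position: [493.4, 238.1, 109.8]
tool_rot: [-0.001, 0.999, -0.05, 0.003]
wrist_force: [-0.0, 0.3, 0.3]
width: 0.997
finger_force: 0.0
```

```bash
python3 go.py 462.4 -97 110
```

```text
12.9333 [493.4 238.1 109.8] tool x -5.72 z [ 0.0067  0.0016 -1.    ] w 87.7 f 0.0 [-0.   0.3  0.3] [ 0.24  0.46  1.57 -0.    1.11  1.91]
offset [  2.6 336.6  -0.9]
```

Call:
apply_moves(moves=[{"gripper": -1,"offset": [0,10,0],"rot": [0,0,0]},{"gripper": -1,"offset": [1,20,0],"rot": [0,0,0]},{"gripper": -1,"offset": [1,27,0],"rot": [0,0,0]},{"gripper": -1,"offset": [0.6,28,0],"rot": [0,0,0]},{"gripper": -1,"offset": [0,28,0],"rot": [0,0,0]},{"gripper": -1,"offset": [0,28,0],"rot": [0,0,0]},{"gripper": -1,"offset": [0,28,0],"rot": [0,0,0]},{"gripper": -1,"offset": [0,28,0],"rot": [0,0,0]},{"gripper": -1,"offset": [0,28,0],"rot": [0,0,0]},{"gripper": -1,"offset": [0,28,0],"rot": [0,0,0]},{"gripper": -1,"offset": [0,28,0],"rot": [0,0,0]},{"gripper": -1,"offset": [0,26,0],"rot": [0,0,0]},{"gripper": -1,"offset": [0,18,0],"rot": [0,0,0]},{"gripper": -1,"offset": [0,11,0],"rot": [0,0,0]},{"gripper": -1,"offset": [0,0,0],"rot": [0,0,0]},{"gripper": -1,"offset": [0,0,0],"rot": [0,0,0]},{"gripper": -1,"offset": [0,0,0],"rot": [0,0,0]}])

```text
clock: 14.35
position: [460.5, -96.0, 105.4]
tool_rot: [-0.0, 0.999, -0.05, -0.0]
wrist_force: [-0.3, -0.4, -1.6]
width: 0.999
finger_force: 0.0
```

```bash
python3 go.py 462.4 -97 -6; python3 - <<'E'
from h import *
p,d=read_camera("scene"); P=cloud("scene",d)
for n,X,lo in(("rose",(462,-97),30),("lotus placed",(492,237.5),45)):
    A=P.reshape(-1,3); m=(np.hypot(*(A[:,:2]-X).T)<40)&(A[:,2]>lo)&(A[:,2]<70); B=A[m]
    print(n,len(B),cv2.minEnclosingCircle(np.float32(B[:,:2])),np.percentile(B[:,2],[50,90,98]))
cv2.imwrite("pics/h.png",cv2.resize(p[70:220,180:380][...,::-1],(800,600),interpolation=0))
E
```

```text
14.35 [460.5 -96.  105.4] tool x -5.69 z [-8.e-04  6.e-04 -1.e+00] w 87.9 f 0.0 [-0.3 -0.4 -1.6] [-0.46  0.31  1.8   0.    1.03  1.21]
offset [  2.1   0.8 111.4]
rose 457 ((462.90948486328125, -97.2625503540039), 31.934619903564453) [40.45983131 45.38146702 49.10631823]
lotus placed 232 ((490.8971252441406, 238.1553192138672), 24.68526840209961) [55.03325971 57.56709677 58.59706231]
```

View pics/h.png

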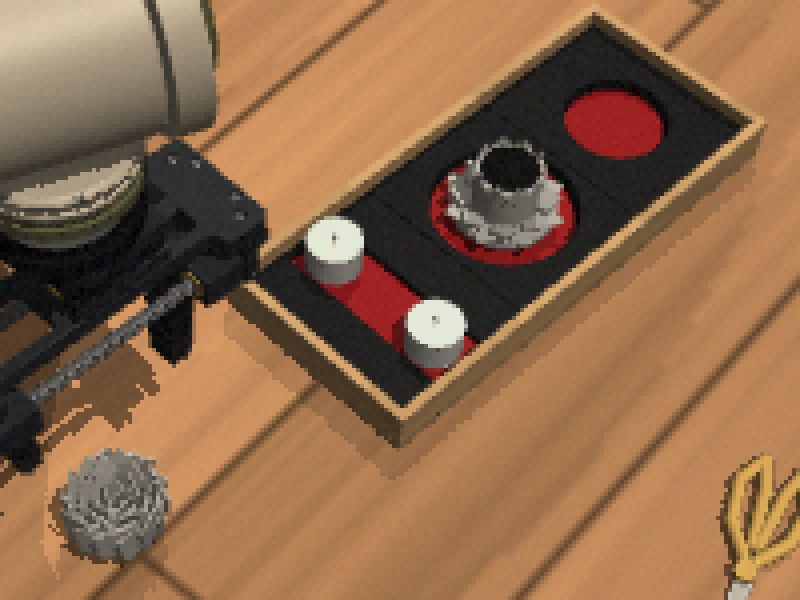

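Lotus is seated upright in the large recess (rim at about 57 mm, which is 11 + 46). The rose is ahead, below the open fingers. Take the rose with tips at about 25 mm, which keeps the fingers above the box wall later.

Call:
apply_moves(moves=[{"gripper": -1,"offset": [2,0.8,8],"rot": [0,0,0]},{"gripper": -1,"offset": [0,0,16],"rot": [0,0,0]},{"gripper": -1,"offset": [0,0,18],"rot": [0,0,0]},{"gripper": -1,"offset": [0,0,18],"rot": [0,0,0]},{"gripper": -1,"offset": [0,0,16],"rot": [0,0,0]},{"gripper": -1,"offset": [0,0,12],"rot": [0,0,0]},{"gripper": -1,"offset": [0,0,8],"rot": [0,0,0]},{"gripper": -1,"offset": [0,0,4],"rot": [0,0,0]},{"gripper": -1,"offset": [0,0,0],"rot": [0,0,0]},{"gripper": -1,"offset": [0,0,0],"rot": [0,0,0]},{"gripper": -1,"offset": [0,0,0],"rot": [0,0,0]}])

```text
clock: 15.32
position: [463.1, -98.0, 6.3]
tool_rot: [0.0, 0.999, -0.05, 0.001]
wrist_force: [-0.1, 0.5, -0.1]
width: 0.999
finger_force: 0.0
```

```bash
python3 go.py 462.6 -97.2 -3.5
```

```text
15.3167 [463.1 -98.    6.3] tool x -5.72 z [ 1.1e-03 -5.0e-04 -1.0e+00] w 88.0 f 0.0 [-0.1  0.5 -0.1] [-0.46  0.48  1.87  0.    0.79  1.21]
offset [-0.5 -0.8  9.8]
```

Call:
apply_moves(moves=[{"gripper": -1,"offset": [-0.5,-0.8,4],"rot": [0,0,0]},{"gripper": -1,"offset": [0,0,4],"rot": [0,0,0]},{"gripper": -1,"offset": [0,0,1.5],"rot": [0,0,0]},{"gripper": -1,"offset": [0,0,0],"rot": [0,0,0]},{"gripper": -1,"offset": [0,0,0],"rot": [0,0,0]},{"gripper": 1,"offset": [0,0,0],"rot": [0,0,0]},{"gripper": 1,"offset": [0,0,0],"rot": [0,0,0]},{"gripper": 1,"offset": [0,0,0],"rot": [0,0,0]},{"gripper": 1,"offset": [0,0,0],"rot": [0,0,0]},{"gripper": 1,"offset": [0,0,0],"rot": [0,0,0]},{"gripper": 1,"offset": [0,0,0],"rot": [0,0,0]},{"gripper": 1,"offset": [0,0,0],"rot": [0,0,0]},{"gripper": 1,"offset": [0,0,0],"rot": [0,0,0]}])

```text
clock: 16.4
position: [462.3, -97.1, -3.7]
tool_rot: [0.0, 0.999, -0.05, 0.0]
wrist_force: [-0.2, 0.0, 0.6]
width: 0.64
finger_force: 30.0
```

```bash
python3 go.py 503.5 349.3 96
```

```text
16.4 [462.3 -97.1  -3.7] tool x -5.73 z [ 1.e-04 -1.e-04 -1.e+00] w 56.3 f 30.0 [-0.2  0.   0.6] [-0.46  0.5   1.88 -0.    0.76  1.22]
offset [  -3.5 -448.3  -99.7]
```

Gripped the rose (56 mm). Lift and carry.

Call:
apply_moves(moves=[{"gripper": 1,"offset": [0,0,-8],"rot": [0,0,0]},{"gripper": 1,"offset": [0,0,-20],"rot": [0,0,0]},{"gripper": 1,"offset": [0,0,-28],"rot": [0,0,0]},{"gripper": 1,"offset": [0,0,-28],"rot": [0,0,0]},{"gripper": 1,"offset": [0,-8,-20],"rot": [0,0,0]},{"gripper": 1,"offset": [0,-18,-6],"rot": [0,0,0]},{"gripper": 1,"offset": [0,-28,0],"rot": [0,0,0]},{"gripper": 1,"offset": [0,-32,0],"rot": [0,0,0]},{"gripper": 1,"offset": [0,-32,0],"rot": [0,0,0]},{"gripper": 1,"offset": [0,-32,0],"rot": [0,0,0]},{"gripper": 1,"offset": [-1,-32,0],"rot": [0,0,0]},{"gripper": 1,"offset": [-1,-32,0],"rot": [0,0,0]},{"gripper": 1,"offset": [-1,-32,0],"rot": [0,0,0]},{"gripper": 1,"offset": [-0.5,-32,0],"rot": [0,0,0]},{"gripper": 1,"offset": [0,-32,0],"rot": [0,0,0]},{"gripper": 1,"offset": [0,-32,0],"rot": [0,0,0]},{"gripper": 1,"offset": [0,-32,0],"rot": [0,0,0]},{"gripper": 1,"offset": [0,-28,0],"rot": [0,0,0]},{"gripper": 1,"offset": [0,-26,0],"rot": [0,0,0]},{"gripper": 1,"offset": [0,-16,0],"rot": [0,0,0]}])

```text
clock: 18.07
position: [502.6, 347.4, 106.5]
tool_rot: [-0.0, 0.999, -0.049, -0.0]
wrist_force: [-0.8, 0.1, -1.1]
width: 0.641
finger_force: 30.0
```

Call:
apply_moves(moves=[{"gripper": 1,"offset": [0,-4,0],"rot": [0,0,0]},{"gripper": 1,"offset": [0,0,0],"rot": [0,0,0]},{"gripper": 1,"offset": [0,0,0],"rot": [0,0,0]}])

```text
clock: 18.32
position: [503.4, 348.2, 106.3]
tool_rot: [0.0, 0.999, -0.05, -0.0]
wrist_force: [-0.2, 0.3, -0.7]
width: 0.641
finger_force: 30.0
```

```bash
python3 go.py 503.5 349.3 7.2; python3 obj.py
```

```text
18.3167 [503.4 348.2 106.3] tool x -5.74 z [-5.e-04 -5.e-04 -1.e+00] w 56.4 f 30.0 [-0.2  0.3 -0.7] [ 0.41  0.6   1.35 -0.    1.19  2.09]
offset [ 0.1 -1.1 99.1]
[503.51859259 347.98305439 106.37279608] held z range [20.  24.2 41.9 50.1 51.4] x [ 0.8 30.8] y [-27.3  26.9] 158
[341  67]
```

Call:
apply_moves(moves=[{"gripper": 1,"offset": [0,-0.8,8],"rot": [0,0,0]},{"gripper": 1,"offset": [0,0,16],"rot": [0,0,0]},{"gripper": 1,"offset": [0,0,18],"rot": [0,0,0]},{"gripper": 1,"offset": [0,0,18],"rot": [0,0,0]},{"gripper": 1,"offset": [0,0,14],"rot": [0,0,0]},{"gripper": 1,"offset": [0,0,10],"rot": [0,0,0]},{"gripper": 1,"offset": [0,0,6],"rot": [0,0,0]},{"gripper": 1,"offset": [0,0,2],"rot": [0,0,0]},{"gripper": 1,"offset": [0,0,0],"rot": [0,0,0]},{"gripper": 1,"offset": [0,0,0],"rot": [0,0,0]},{"gripper": 1,"offset": [0,0,0],"rot": [0,0,0]}])

```text
clock: 19.28
position: [504.0, 350.0, 15.1]
tool_rot: [-0.0, 0.999, -0.05, 0.001]
wrist_force: [0.1, -0.3, -2.0]
width: 0.639
finger_force: 30.0
```

```bash
python3 go.py 503.5 348.9 7.2
```

```text
19.2833 [504.  350.   15.1] tool x -5.73 z [ 1.4e-03  6.0e-04 -1.0e+00] w 56.2 f 30.0 [ 0.1 -0.3 -2. ] [0.42 0.71 1.42 0.   1.01 2.09]
offset [-0.4  1.2  7.9]
```

Call:
apply_moves(moves=[{"gripper": 1,"offset": [-0.4,1,3],"rot": [0,0,0]},{"gripper": 1,"offset": [0,0,2],"rot": [0,0,0]},{"gripper": 1,"offset": [0,0,1.5],"rot": [0,0,0]},{"gripper": 1,"offset": [0,0,0.5],"rot": [0,0,0]},{"gripper": 1,"offset": [0,0,0],"rot": [0,0,0]},{"gripper": 1,"offset": [0,0,0],"rot": [0,0,0]}])

```text
clock: 19.78
position: [503.1, 348.9, 7.3]
tool_rot: [-0.0, 0.999, -0.05, 0.0]
wrist_force: [-0.8, -0.4, 0.2]
width: 0.639
finger_force: 30.0
```

Call:
apply_moves(moves=[{"gripper": 1,"offset": [0,0,0.5],"rot": [0,0,0]},{"gripper": 1,"offset": [0,0,0],"rot": [0,0,0]},{"gripper": 1,"offset": [0,0,0],"rot": [0,0,0]}])

```text
clock: 20.03
position: [503.1, 348.9, 7.3]
tool_rot: [0.0, 0.999, -0.05, 0.0]
wrist_force: [-2.5, -1.4, 5.2]
width: 0.639
finger_force: 30.0
```

Call:
apply_moves(moves=[{"gripper": 1,"offset": [0,0,0.5],"rot": [0,0,0]},{"gripper": 1,"offset": [0,0,0],"rot": [0,0,0]},{"gripper": 1,"offset": [0,0,0],"rot": [0,0,0]}])

```text
clock: 20.28
position: [503.2, 348.9, 7.3]
tool_rot: [0.0, 0.999, -0.05, 0.0]
wrist_force: [-3.6, -2.7, 9.3]
width: 0.637
finger_force: 30.0
```

Seated at 7.3 mm (same floor height, +9 N). Release and rise.

Call:
apply_moves(moves=[{"gripper": -1,"offset": [0,0,-0.6],"rot": [0,0,0]},{"gripper": -1,"offset": [0,0,0],"rot": [0,0,0]},{"gripper": -1,"offset": [0,0,0],"rot": [0,0,0]},{"gripper": -1,"offset": [0,0,0],"rot": [0,0,0]},{"gripper": -1,"offset": [0,0,0],"rot": [0,0,0]},{"gripper": -1,"offset": [0,0,0],"rot": [0,0,0]},{"gripper": -1,"offset": [0,0,-4],"rot": [0,0,0]},{"gripper": -1,"offset": [0,0,-10],"rot": [0,0,0]},{"gripper": -1,"offset": [0,0,-20],"rot": [0,0,0]},{"gripper": -1,"offset": [0,0,-25],"rot": [0,0,0]},{"gripper": -1,"offset": [0,0,-25],"rot": [0,0,0]},{"gripper": -1,"offset": [0,0,-15],"rot": [0,0,0]},{"gripper": -1,"offset": [0,0,0],"rot": [0,0,0]}])

```text
clock: 21.37
position: [504.7, 349.7, 110.3]
tool_rot: [-0.002, 0.999, -0.05, 0.003]
wrist_force: [1.0, 0.1, 0.9]
width: 1.004
finger_force: 0.0
```

```bash
python3 go.py 454.8 -224 106
```

```text
21.3667 [504.7 349.7 110.3] tool x -5.73 z [ 0.0066  0.0029 -1.    ] w 88.3 f 0.0 [1.  0.1 0.9] [0.42 0.59 1.35 0.   1.19 2.09]
offset [  7.6 575.8   2.3]
```

Call:
apply_moves(moves=[{"gripper": -1,"offset": [0,10,0],"rot": [0,0,0]},{"gripper": -1,"offset": [0,22,0],"rot": [0,0,0]},{"gripper": -1,"offset": [0.5,32,0],"rot": [0,0,0]},{"gripper": -1,"offset": [0.5,32,0],"rot": [0,0,0]},{"gripper": -1,"offset": [0.5,32,0],"rot": [0,0,0]},{"gripper": -1,"offset": [0.5,32,0],"rot": [0,0,0]},{"gripper": -1,"offset": [0.5,32,0],"rot": [0,0,0]},{"gripper": -1,"offset": [0.5,32,0],"rot": [0,0,0]},{"gripper": -1,"offset": [0.5,32,0],"rot": [0,0,0]},{"gripper": -1,"offset": [0.5,32,0],"rot": [0,0,0]},{"gripper": -1,"offset": [0.5,32,0],"rot": [0,0,0]},{"gripper": -1,"offset": [0.5,32,0],"rot": [0,0,0]},{"gripper": -1,"offset": [0.5,32,0],"rot": [0,0,0]},{"gripper": -1,"offset": [0.5,32,0],"rot": [0,0,0]},{"gripper": -1,"offset": [0.5,32,0],"rot": [0,0,0]},{"gripper": -1,"offset": [0.5,32,0],"rot": [0,0,0]},{"gripper": -1,"offset": [0.5,32,0],"rot": [0,0,0]},{"gripper": -1,"offset": [0.5,32,0],"rot": [0,0,0]},{"gripper": -1,"offset": [0,20,0],"rot": [0,0,0]},{"gripper": -1,"offset": [0,10,0],"rot": [0,0,0]}])

```text
clock: 23.03
position: [452.2, -225.1, 104.5]
tool_rot: [-0.001, 0.999, -0.051, -0.001]
wrist_force: [0.2, 1.0, -0.6]
width: 0.998
finger_force: 0.0
```

Call:
apply_moves(moves=[{"gripper": -1,"offset": [0,0,0],"rot": [0,0,0]},{"gripper": -1,"offset": [0,0,0],"rot": [0,0,0]}])

```text
clock: 23.2
position: [453.1, -222.3, 105.1]
tool_rot: [-0.001, 0.999, -0.05, -0.001]
wrist_force: [0.2, -0.3, 0.7]
width: 1.004
finger_force: 0.0
```

```bash
python3 go.py 454.8 -224 -21; python3 - <<'E'
from h import *
p,d=read_camera("scene"); P=cloud("scene",d); A=P.reshape(-1,3); w=(p.min(2)>150).ravel()
def circ(X,lo,hi,r=40,mask=None):
    m=(np.hypot(*(A[:,:2]-X).T)<r)&(A[:,2]>lo)&(A[:,2]<hi); m=m if mask is None else m&mask; B=A[m]
    c,R=cv2.minEnclosingCircle(np.float32(B[:,:2])); return len(B),np.round(c,1),round(R,1),np.percentile(B[:,2],[50,90,98]).round(1)
print("fresh",circ((454.8,-224),18,32,24)); print("near",circ((437.3,129.4),36,50,24)); print("far",circ((526.4,120.2),36,50,24)); print("rose",circ((503.2,349),45,70)); print("lotus",circ((492,237.5),48,70))
cv2.imwrite("pics/i.png",cv2.resize(p[60:210,220:420][...,::-1],(800,600),interpolation=0))
E
```

```text
23.2 [ 453.1 -222.3  105.1] tool x -5.76 z [-0.0012  0.0013 -1.    ] w 88.3 f 0.0 [ 0.2 -0.3  0.7] [-0.69  0.38  1.7   0.    1.06  0.98]
offset [  2.    1.7 126.1]
fresh (223, array([ 454.9, -223.3]), 19.4, array([23.7, 25.7, 26.8]))
near (147, array([437.9, 128.5]), 19.7, array([40.1, 42.2, 43.6]))
far (157, array([525.5, 119.5]), 19.3, array([40. , 42.5, 43.9]))
rose (311, array([504.3, 348.6]), 32.7, array([52.1, 56.1, 58.9]))
lotus (218, array([491.9, 238. ]), 24.0, array([55.1, 57.4, 58.4]))
```

View pics/i.png

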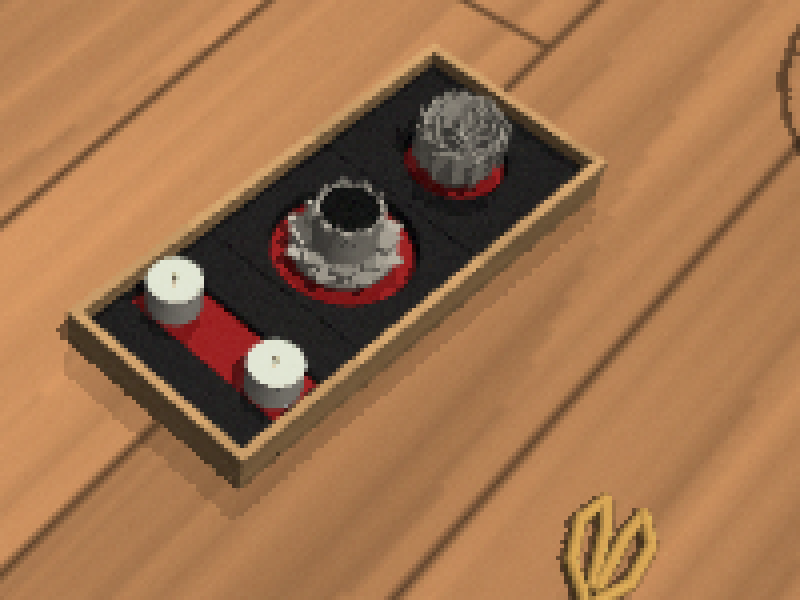

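Rose and lotus both stand upright in their recesses (rose at (460,140), lotus at (345,235)), and the packed tealights are undisturbed. Now I'll descend on the fresh tealight, and measure the trough's centre line from its red edges.

Call:
apply_moves(moves=[{"gripper": -1,"offset": [1.8,1.3,8],"rot": [0,0,0]},{"gripper": -1,"offset": [0,0,16],"rot": [0,0,0]},{"gripper": -1,"offset": [0,0,20],"rot": [0,0,0]},{"gripper": -1,"offset": [0,0,20],"rot": [0,0,0]},{"gripper": -1,"offset": [0,0,18],"rot": [0,0,0]},{"gripper": -1,"offset": [0,0,14],"rot": [0,0,0]},{"gripper": -1,"offset": [0,0,8],"rot": [0,0,0]},{"gripper": -1,"offset": [0,0,4],"rot": [0,0,0]},{"gripper": -1,"offset": [0,0,0],"rot": [0,0,0]},{"gripper": -1,"offset": [0,0,0],"rot": [0,0,0]},{"gripper": -1,"offset": [0,0,0],"rot": [0,0,0]}])

```text
clock: 24.17
position: [455.8, -224.7, -1.4]
tool_rot: [0.0, 0.999, -0.05, 0.001]
wrist_force: [-0.7, -0.2, 1.7]
width: 1.001
finger_force: 0.0
```

```bash
python3 go.py 454.8 -223.7 -19.5; python3 - <<'E'
from h import *
a=-0.1; bx=np.array([np.cos(a),np.sin(a)]); by=np.array([-np.sin(a),np.cos(a)]); M=np.array([481.9,124.6])
for n in("top","scene"):
    p,d=read_camera(n); P=cloud(n,d); A=P.reshape(-1,3)
    for k,X,lo in(("lotus",(491.7,237.7),51),("rose",(503.2,348.9),45),("near",(437.3,129),36),("far",(526.2,120),36)):
        B=A[(np.hypot(*(A[:,:2]-X).T)<36)&(A[:,2]>lo)&(A[:,2]<70)]; print(n,k,np.round(cv2.minEnclosingCircle(np.float32(B[:,:2]))[0],1))
    h=cv2.cvtColor(p,cv2.COLOR_RGB2HSV); m=((h[...,0]<6)|(h[...,0]>174))&(h[...,1]>180)&(h[...,2]>60)
    v,u=np.nonzero(m); Q=onplane(n,np.c_[u,v],16)[:,:2]-M; x,y=Q@bx,Q@by; k=(abs(x)<18)&(abs(y)<35); px=np.sqrt(0.5)
    print(n,"trough y by x-bins",[(c,y[k&(abs(x-c)<3)].min().round(1),y[k&(abs(x-c)<3)].max().round(1)) for c in(-12,-6,0,6,12)])
E
```

```text
24.1667 [ 455.8 -224.7   -1.4] tool x -5.72 z [ 1.1e-03 -9.0e-04 -1.0e+00] w 88.1 f 0.0 [-0.7 -0.2  1.7] [-0.69  0.55  1.77  0.    0.82  0.98]
offset [-1.1 -0.9 18.1]
top lotus [492.1 237.5]
top rose [503.4 349.2]
top near [430.9 132.8]
top far [533. 126.]
top trough y by x-bins [(-12, np.float64(-17.6), np.float64(20.3)), (-6, np.float64(-19.7), np.float64(20.9)), (0, np.float64(-19.4), np.float64(21.4)), (6, np.float64(-18.9), np.float64(19.1)), (12, np.float64(-18.4), np.float64(19.9))]
scene lotus [491.8 238. ]
scene rose [502.9 347.6]
scene near [436.4 128.3]
scene far [526.1 119.5]
scene trough y by x-bins [(-12, np.float64(-18.6), np.float64(20.4)), (-6, np.float64(-17.1), np.float64(19.6)), (0, np.float64(-17.8), np.float64(21.0)), (6, np.float64(-18.1), np.float64(20.2)), (12, np.float64(-16.6), np.float64(19.8))]
```

Call:
apply_moves(moves=[{"gripper": -1,"offset": [-1,-0.8,6],"rot": [0,0,0]},{"gripper": -1,"offset": [0,0,6],"rot": [0,0,0]},{"gripper": -1,"offset": [0,0,4],"rot": [0,0,0]},{"gripper": -1,"offset": [0,0,1.5],"rot": [0,0,0]},{"gripper": -1,"offset": [0,0,0],"rot": [0,0,0]},{"gripper": -1,"offset": [0,0,0],"rot": [0,0,0]},{"gripper": -1,"offset": [0,0,0],"rot": [0,0,0]}])

```text
clock: 24.85
position: [454.6, -223.7, -19.6]
tool_rot: [0.0, 0.999, -0.05, 0.0]
wrist_force: [-0.2, -0.5, 0.2]
width: 1.0
finger_force: 0.0
```

```bash
python3 go.py 454.8 -223.7 -19.5
```

```text
24.85 [ 454.6 -223.7  -19.6] tool x -5.73 z [ 2.e-04 -2.e-04 -1.e+00] w 88.0 f 0.0 [-0.2 -0.5  0.2] [-0.69  0.59  1.78  0.    0.78  0.98]
offset [ 0.2 -0.  -0.1]
```

Call:
apply_moves(moves=[{"gripper": 1,"offset": [0,0,0],"rot": [0,0,0]},{"gripper": 1,"offset": [0,0,0],"rot": [0,0,0]},{"gripper": 1,"offset": [0,0,0],"rot": [0,0,0]},{"gripper": 1,"offset": [0,0,0],"rot": [0,0,0]},{"gripper": 1,"offset": [0,0,0],"rot": [0,0,0]},{"gripper": 1,"offset": [0,0,0],"rot": [0,0,0]},{"gripper": 1,"offset": [0,0,0],"rot": [0,0,0]},{"gripper": 1,"offset": [0,0,0],"rot": [0,0,0]},{"gripper": 1,"offset": [0,0,0],"rot": [0,0,0]},{"gripper": 1,"offset": [0,0,0],"rot": [0,0,0]}])

```text
clock: 25.68
position: [454.5, -223.7, -19.7]
tool_rot: [0.0, 0.999, -0.05, -0.0]
wrist_force: [0.3, 0.3, 1.1]
width: 0.424
finger_force: 30.0
```

```bash
python3 go.py 482 125.1 90
```

```text
25.6833 [ 454.5 -223.7  -19.7] tool x -5.73 z [-0. -0. -1.] w 37.3 f 30.0 [0.3 0.3 1.1] [-0.69  0.59  1.78 -0.    0.77  0.98]
offset [  -7.4 -349.8 -109.7]
```

Gripped the tealight (37 mm). Lift and carry above the gap.

Call:
apply_moves(moves=[{"gripper": 1,"offset": [0,0,-8],"rot": [0,0,0]},{"gripper": 1,"offset": [0,0,-20],"rot": [0,0,0]},{"gripper": 1,"offset": [0,0,-28],"rot": [0,0,0]},{"gripper": 1,"offset": [0,0,-28],"rot": [0,0,0]},{"gripper": 1,"offset": [0,-8,-18],"rot": [0,0,0]},{"gripper": 1,"offset": [0,-18,-8],"rot": [0,0,0]},{"gripper": 1,"offset": [-1,-28,0],"rot": [0,0,0]},{"gripper": 1,"offset": [-1,-30,0],"rot": [0,0,0]},{"gripper": 1,"offset": [-1,-30,0],"rot": [0,0,0]},{"gripper": 1,"offset": [-1,-30,0],"rot": [0,0,0]},{"gripper": 1,"offset": [-1,-30,0],"rot": [0,0,0]},{"gripper": 1,"offset": [-1,-30,0],"rot": [0,0,0]},{"gripper": 1,"offset": [-1,-30,0],"rot": [0,0,0]},{"gripper": 1,"offset": [-0.4,-30,0],"rot": [0,0,0]},{"gripper": 1,"offset": [0,-30,0],"rot": [0,0,0]},{"gripper": 1,"offset": [0,-28,0],"rot": [0,0,0]},{"gripper": 1,"offset": [0,-18,0],"rot": [0,0,0]},{"gripper": 1,"offset": [0,-9,0],"rot": [0,0,0]},{"gripper": 1,"offset": [0,0,0],"rot": [0,0,0]},{"gripper": 1,"offset": [0,0,0],"rot": [0,0,0]}])

```text
clock: 27.35
position: [481.9, 123.9, 90.5]
tool_rot: [0.0, 0.999, -0.05, -0.0]
wrist_force: [-0.1, 0.2, -0.7]
width: 0.42
finger_force: 30.0
```

```bash
sleep 0; python3 go.py 482 125.1 -3.5; sed -i 's#pics/g#pics/j#' obj.py; python3 obj.py
```

```text
27.35 [481.9 123.9  90.5] tool x -5.71 z [-0.e+00 -2.e-04 -1.e+00] w 37.0 f 30.0 [-0.1  0.2 -0.7] [ 0.02  0.39  1.74 -0.    1.02  1.69]
offset [ 0.  -1.2 94. ]
[481.9573625  123.50661897  90.44934386] held z range [21.4 23.6 42.  45.4 46. ] x [ 1.3 19. ] y [-20.6  15.3] 122
[277 118]
```

View pics/j.png

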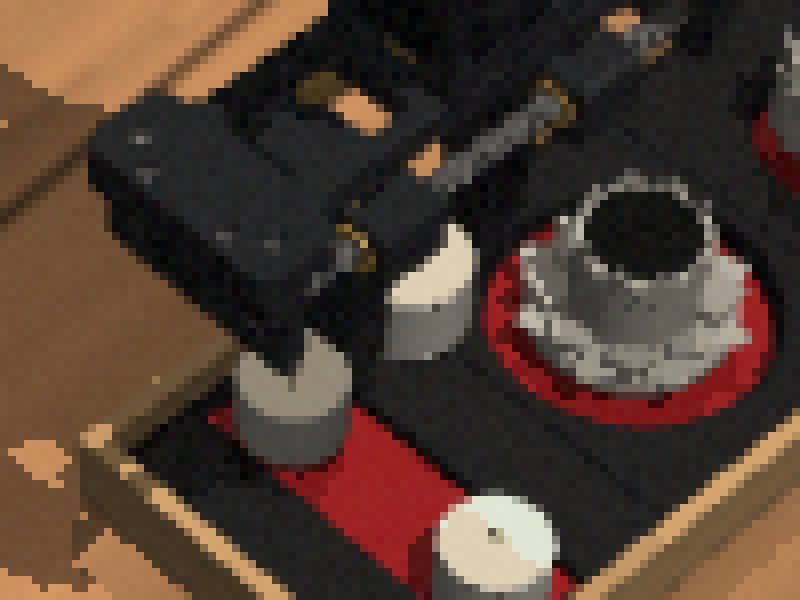

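Held tealight is upright and centred in the fingers, above the gap. Lower it to just above the trough.

Call:
apply_moves(moves=[{"gripper": 1,"offset": [0,-1.2,8],"rot": [0,0,0]},{"gripper": 1,"offset": [0,0,14],"rot": [0,0,0]},{"gripper": 1,"offset": [0,0,16],"rot": [0,0,0]},{"gripper": 1,"offset": [0,0,16],"rot": [0,0,0]},{"gripper": 1,"offset": [0,0,12],"rot": [0,0,0]},{"gripper": 1,"offset": [0,0,8],"rot": [0,0,0]},{"gripper": 1,"offset": [0,0,4],"rot": [0,0,0]},{"gripper": 1,"offset": [0,0,0],"rot": [0,0,0]},{"gripper": 1,"offset": [0,0,0],"rot": [0,0,0]},{"gripper": 1,"offset": [0,0,0],"rot": [0,0,0]}])

```text
clock: 28.23
position: [482.5, 125.5, 12.9]
tool_rot: [-0.0, 0.999, -0.05, 0.001]
wrist_force: [0.1, 0.7, -0.1]
width: 0.42
finger_force: 30.0
```

```bash
python3 go.py 482 125.1 4
```

```text
28.2333 [482.5 125.5  12.9] tool x -5.74 z [ 0.0012  0.     -1.    ] w 36.9 f 30.0 [ 0.1  0.7 -0.1] [ 0.02  0.51  1.79 -0.    0.84  1.69]
offset [-0.5  0.4  8.9]
```

Call:
apply_moves(moves=[{"gripper": 1,"offset": [-0.4,0.3,4],"rot": [0,0,0]},{"gripper": 1,"offset": [0,0,3],"rot": [0,0,0]},{"gripper": 1,"offset": [0,0,1],"rot": [0,0,0]},{"gripper": 1,"offset": [0,0,0],"rot": [0,0,0]},{"gripper": 1,"offset": [0,0,0],"rot": [0,0,0]},{"gripper": 1,"offset": [0,0,0],"rot": [0,0,0]}])

```text
clock: 28.73
position: [481.7, 125.3, 4.4]
tool_rot: [-0.0, 0.999, -0.05, 0.0]
wrist_force: [-0.5, 0.4, 0.9]
width: 0.419
finger_force: 30.0
```

```bash
python3 go.py 482 125.1 -3.7; python3 - <<'E'
from h import *
p,d=read_camera("scene"); c=pix("scene",[[482,125,30]])[0].astype(int)
cv2.imwrite("pics/k.png",cv2.resize(p[c[1]-24:c[1]+24,c[0]-32:c[0]+32][...,::-1],(800,600),interpolation=0))
E
```

```text
28.7333 [481.7 125.3   4.4] tool x -5.73 z [ 2.e-04  0.e+00 -1.e+00] w 36.9 f 30.0 [-0.5  0.4  0.9] [0.02 0.53 1.8  0.   0.82 1.69]
offset [0.3 0.2 8.1]
```

View pics/k.png

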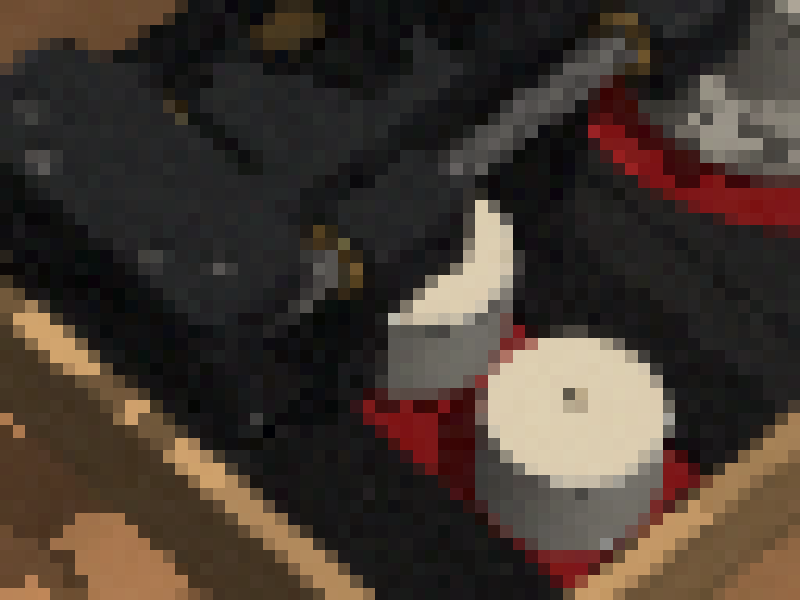

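The tealight at (450,340) lines up with the far one along the trough. Lower in small steps, watching the force.

Call:
apply_moves(moves=[{"gripper": 1,"offset": [0,0,3],"rot": [0,0,0]},{"gripper": 1,"offset": [0,0,2],"rot": [0,0,0]},{"gripper": 1,"offset": [0,0,0],"rot": [0,0,0]},{"gripper": 1,"offset": [0,0,0],"rot": [0,0,0]},{"gripper": 1,"offset": [0,0,0],"rot": [0,0,0]}])

```text
clock: 29.2
position: [481.7, 125.3, -0.7]
tool_rot: [-0.0, 0.999, -0.05, -0.0]
wrist_force: [-0.2, 0.0, 0.4]
width: 0.424
finger_force: 30.0
```

Call:
apply_moves(moves=[{"gripper": 1,"offset": [0,0,1.5],"rot": [0,0,0]},{"gripper": 1,"offset": [0,0,1],"rot": [0,0,0]},{"gripper": 1,"offset": [0,0,0],"rot": [0,0,0]},{"gripper": 1,"offset": [0,0,0],"rot": [0,0,0]},{"gripper": 1,"offset": [0,0,0],"rot": [0,0,0]}])

```text
clock: 29.62
position: [481.7, 125.3, -3.2]
tool_rot: [-0.0, 0.999, -0.05, 0.0]
wrist_force: [-0.3, -0.2, -0.8]
width: 0.422
finger_force: 30.0
```

Past the trough edge without touching; half-millimetre steps to the floor.

Call:
apply_moves(moves=[{"gripper": 1,"offset": [0,0,0.5],"rot": [0,0,0]},{"gripper": 1,"offset": [0,0,0],"rot": [0,0,0]},{"gripper": 1,"offset": [0,0,0],"rot": [0,0,0]}])

```text
clock: 29.87
position: [481.6, 125.3, -3.7]
tool_rot: [-0.0, 0.999, -0.05, -0.0]
wrist_force: [0.2, -0.3, 0.1]
width: 0.418
finger_force: 30.0
```

Call:
apply_moves(moves=[{"gripper": 1,"offset": [0,0,0.5],"rot": [0,0,0]},{"gripper": 1,"offset": [0,0,0],"rot": [0,0,0]},{"gripper": 1,"offset": [0,0,0],"rot": [0,0,0]}])

```text
clock: 30.12
position: [481.7, 125.3, -3.7]
tool_rot: [0.0, 0.999, -0.05, 0.0]
wrist_force: [-1.5, -0.8, 6.8]
width: 0.42
finger_force: 30.0
```

On the floor at exactly the expected height. Open to about 64 mm only (end wall nearby), then rise.

Call:
apply_moves(moves=[{"gripper": -0.45,"offset": [0,0,-0.5],"rot": [0,0,0]},{"gripper": -0.45,"offset": [0,0,0],"rot": [0,0,0]},{"gripper": -0.45,"offset": [0,0,0],"rot": [0,0,0]},{"gripper": -0.45,"offset": [0,0,0],"rot": [0,0,0]},{"gripper": -0.45,"offset": [0,0,0],"rot": [0,0,0]},{"gripper": -0.45,"offset": [0,0,0],"rot": [0,0,0]},{"gripper": -0.45,"offset": [0,0,-4],"rot": [0,0,0]},{"gripper": -0.45,"offset": [0,0,-10],"rot": [0,0,0]},{"gripper": -0.45,"offset": [0,0,-20],"rot": [0,0,0]},{"gripper": -0.45,"offset": [0,0,-25],"rot": [0,0,0]},{"gripper": -0.45,"offset": [0,0,-25],"rot": [0,0,0]},{"gripper": -0.45,"offset": [0,0,-25],"rot": [0,0,0]},{"gripper": -0.45,"offset": [0,20,-10],"rot": [0,0,0]},{"gripper": -0.45,"offset": [0,30,0],"rot": [0,0,0]},{"gripper": -0.45,"offset": [0,30,0],"rot": [0,0,0]},{"gripper": -0.45,"offset": [0,30,0],"rot": [0,0,0]},{"gripper": -0.45,"offset": [0,30,0],"rot": [0,0,0]},{"gripper": -0.45,"offset": [0,30,0],"rot": [0,0,0]},{"gripper": -0.45,"offset": [0,10,0],"rot": [0,0,0]},{"gripper": -0.45,"offset": [0,0,0],"rot": [0,0,0]}])

```text
clock: 31.78
position: [463.7, -55.3, 116.0]
tool_rot: [0.0, 0.999, -0.052, 0.0]
wrist_force: [-0.6, 0.6, -0.0]
width: 0.727
finger_force: 0.0
```

```bash
python3 go.py; python3 - <<'E'
from h import *
p,d=read_camera("scene"); P=cloud("scene",d); A=P.reshape(-1,3)
for k,X,lo in(("fresh",(481.7,125.3),36),("near",(437.3,129),36),("far",(526.2,120),36),("rose",(503.2,349),45),("lotus",(492,238),50)):
    B=A[(np.hypot(*(A[:,:2]-X).T)<(23 if lo==36 else 40))&(A[:,2]>lo)&(A[:,2]<75)]
    print(k,np.round(cv2.minEnclosingCircle(np.float32(B[:,:2])),1) if 0 else np.round(cv2.minEnclosingCircle(np.float32(B[:,:2]))[0],1),np.percentile(B[:,2],[50,90]).round(1))
cv2.imwrite("pics/l.png",cv2.resize(p[60:210,200:400][...,::-1],(800,600),interpolation=0))
E
```

```text
31.7833 [463.7 -55.3 116. ] tool x -5.91 z [ 8.e-04 -4.e-04 -1.e+00] w 64.0 f 0.0 [-0.6  0.6 -0. ] [-0.37  0.29  1.8  -0.    1.05  1.3 ]
fresh [481.5 124.9] [40.3 42.3]
near [437.8 128.9] [40.1 41.9]
far [525.8 119.5] [40.1 42. ]
rose [502.1 348.3] [52.1 56.9]
lotus [490.8 237.9] [55.3 57.7]
```

View pics/l.png

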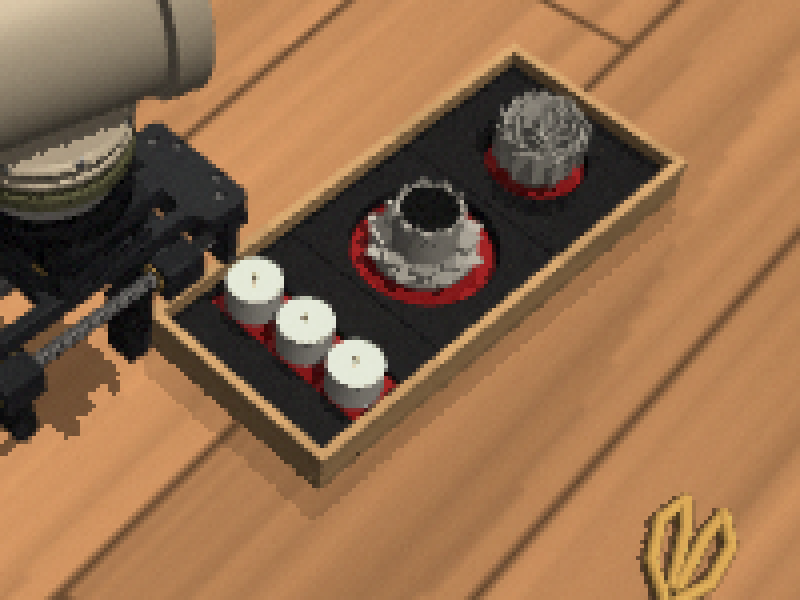

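All three pieces are in place. The fresh tealight stands between its fellows at the same height (around (305,325)), the lotus and rose are seated, and the arm is clear.

```bash
python3 -c "
from cell import *
print(sign_off())"
```

```text
the job is handed in; nothing more can be done
None
```

The job is handed in: the steel lotus, steel rose and fresh tealight are upright and fully down in their places, the packed tealights have not moved, the other pieces were not touched, and it took about 32 s; the first lotus grasp closed on air because the gripper sat about 28.5 mm higher than its reported position, which I then corrected for.

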